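# Charge the torch batteries and call the owner

### The arm

A 7-joint arm with a two-finger parallel gripper is mounted at the origin on the work surface. World frame = base frame: x ahead of the robot, y to its left, z up, the work surface at z = 0. Lengths are in m, angles in rad, forces in N, time in s.
With the tool pointing down it reaches from about 0.35 to 0.9 m from the base axis. Payload 8.1 kg.
Tool frame: the origin (TCP) lies midway between the tips of the shut fingers; the grasp point (between the pads) lies arm.hold_point_z behind it (arm.hold_point_z is the distance from the TCP to the grasp point, in m); z points along the fingers, x is the direction in which the jaws open and shut, and the axes are right-handed (so a half turn about z gives the same grasp; the last joint's range is limited). The gripper opens to 92 mm and grips with 3 to 60 N. Pads are 19 mm wide; open, the fingers measure 130 mm over their backs; the gripper's body (75 mm by 190 mm) begins 47 mm behind the grasp point.
Start: joints at [-1.449, 0.434, 0.025, 1.573, -0.012, 1.134, -0.075], TCP at [0.139, 0.609, 0.227] pointing down, gripper open.
Joint ranges: [-2.62, 2.62], [-0.44, 2.09], [-1.27, 1.32], [0.08, 2.57], [-1.32, 4.46], [0.12, 2], [-2.74, 2.74]. Speed limits (rad/s): [2.22, 2.22, 3.01, 3.01, 3.14, 3.14, 3.14].

### API

Orientations are given as a rotation vector (axis times angle).
In Python, from cell import arm gives the robot as it stands.
- The arm moves only by the shell command python3 -m pendant 'ROWS' [FORCE]. ROWS is JSON, a list of rows, each an object with "dp": the shift along the tool's x, y, z in m, a list of three; "rotation": the turn, a rotation vector about the tool's x, y, z in rad, a list of three; "fingers": the closure, from -1 (fully open) to 1 (shut). In form: [{"dp": [x, y, z], "rotation": [rx, ry, rz], "fingers": fingers}, ...]. A call has 1 to 20 rows; each row is the pose to reach, as a shift and turn from the pose measured when the call began, along the tool's axes at that moment; what a row does not reach only later rows make up. A row lasts 1/8 s, in which the tool goes at most 62.5 mm and 10.7 degrees, less where a joint would pass 70% of its speed; a pose out of reach is approached as far as the arm can. A call with a gripper value outside its range is refused whole. The fingers move at their own pace and stop on an object; FORCE is the grip in N (left out, the last holds). Time passes only in rows, so rows that repeat a pose let the fingers close. It gives the time, the measured TCP pose, the force and the opening at its end, in the units of the state.
- arm.observe(): the state, without advancing time (a new reading comes with each control period).
- arm.get_image(name): name is "scene" or "top" or "wrist"; returns the picture (384x512x3 uint8, blue, green, red); there is no depth.
- arm.camera_params(name): a dict with "camera_matrix" (3x3 intrinsics, pixels), "rvec" (rotation vector, rad) and "tvec" (3), from world to camera coordinates, as OpenCV has them. Camera axes: x right, y down, z forward; pixel columns grow to the right and rows downward; lengths in m; the calibration is good to about 2 mm. A picture is of the moment at which its call begins: read the wrist's pose just before it. camera_params takes no time and is no camera call; for the wrist camera it gives the pose at the moment of the call.
- arm.sign_off(): hands the job in, once; it reports no verdict.
The state is a dict: "clock": time; "joints": joint angles; "dq": joint speeds; "joint_efforts": joint torques, N m; "position": TCP position; "ee_rot": TCP orientation; "force": force on the tool from outside, world axes, zero at the start; "ft_torque": the same for the moment, N m; "width": opening from 0.0 (shut) to 1.0 (fully open).
Only numpy, scipy, OpenCV 4.12 (cv2) and the standard library are available. Lean on these libraries where they do the work, as an engineer would, in place of code of your own. Each camera call takes 0.05 s, during which the arm holds its last target.

### The job

Lift the charged green battery sticks out of the charging rack and lay them in the white return tray, and push every blue torch battery stick on the ledge down into a bay of its own in the rack until the spring jaws snap over it and it lies fully home. Then set the timer's dial so its pointer is at the red mark, pressing the loose timer down as you turn so that it neither spins nor slides on the ledge, and last of all ring the desk bell by pushing its button well down. Leave the clock movement, camera battery pack and oven bulb where they are.

Things in the scene. Friction and masses are not known exactly. Their poses are not given: they have to be found in the camera images.
- stick1: a blue torch battery stick (3 or 4 of them are present): tube 26 mm across with a 27 mm square black anti-roll cap, 10 mm long, at each end; 116 mm long overall (tube between the caps 96 mm), 0.14 kg. Origin at its middle, on the axis; x along the stick. Either end may go either way. Lies on the ledge at first, origin 13.5 mm up.
- stick2: a blue torch battery stick (3 or 4 of them are present): tube 26 mm across with a 27 mm square black anti-roll cap, 10 mm long, at each end; 116 mm long overall (tube between the caps 96 mm), 0.14 kg. Origin at its middle, on the axis; x along the stick. Either end may go either way. Lies on the ledge at first, origin 13.5 mm up.
- stick3: a blue torch battery stick (3 or 4 of them are present): tube 26 mm across with a 27 mm square black anti-roll cap, 10 mm long, at each end; 116 mm long overall (tube between the caps 96 mm), 0.14 kg. Origin at its middle, on the axis; x along the stick. Either end may go either way. Lies on the ledge at first, origin 13.5 mm up.
- stick4: a blue torch battery stick (3 or 4 of them are present): tube 26 mm across with a 27 mm square black anti-roll cap, 10 mm long, at each end; 116 mm long overall (tube between the caps 96 mm), 0.14 kg. Origin at its middle, on the axis; x along the stick. Either end may go either way. Lies on the ledge at first, origin 13.5 mm up.
- done1: a green, fully charged stick (1 or 2 are present), otherwise the same as the blue ones: tube 26 mm across, 116 mm long, 27 mm square end caps, 0.14 kg; origin at its middle, x along it. At first it lies home in a bay of the rack, held by the jaws; a straight pull up with about 10 to 20 N frees it.
- done2: a green, fully charged stick (1 or 2 are present), otherwise the same as the blue ones: tube 26 mm across, 116 mm long, 27 mm square end caps, 0.14 kg; origin at its middle, x along it. At first it lies home in a bay of the rack, held by the jaws; a straight pull up with about 10 to 20 N frees it.
- tray: shallow white return tray, fixed, 150 x 160 mm (x, y), floor 4 mm thick, lip 10 mm above the ledge; origin under its middle, z up. Room for two sticks side by side along its x, say 35 mm either side of its middle; a stick lying in it has its middle 17.5 mm above the ledge.
- bay1 (a point): a bay of the charging rack: the point where a stick's middle lies when fully home, 45 mm above the ledge; x along the stick, y across to the next bay (80 mm on), z up. A stick merely laid on the jaws has its middle 19 mm higher; pushed straight down with about 10 to 20 N it spreads the jaws and snaps home onto the saddles, where the jaws hold it.
- bay2 (a point): a bay of the charging rack: the point where a stick's middle lies when fully home, 45 mm above the ledge; x along the stick, y across to the next bay (80 mm on), z up. A stick merely laid on the jaws has its middle 19 mm higher; pushed straight down with about 10 to 20 N it spreads the jaws and snaps home onto the saddles, where the jaws hold it.
- bay3 (a point): a bay of the charging rack: the point where a stick's middle lies when fully home, 45 mm above the ledge; x along the stick, y across to the next bay (80 mm on), z up. A stick merely laid on the jaws has its middle 19 mm higher; pushed straight down with about 10 to 20 N it spreads the jaws and snaps home onto the saddles, where the jaws hold it.
- bay4 (a point): a bay of the charging rack: the point where a stick's middle lies when fully home, 45 mm above the ledge; x along the stick, y across to the next bay (80 mm on), z up. A stick merely laid on the jaws has its middle 19 mm higher; pushed straight down with about 10 to 20 N it spreads the jaws and snaps home onto the saddles, where the jaws hold it.
- timer: loose white timer, 0.25 kg: case 90 x 90 mm, top at 44 mm, on four rubber feet near its corners. Origin under its middle, z up. Its top bears a red mark. The dial is stiffer (0.13 N m) than the timer's hold on the ledge: unless it is pressed down with about 8 to 15 N while the dial is turned, the whole timer spins.
- dial (a joint): the timer's dial, rad, growing clockwise seen from above, range 0 to 2.6; 0: white pointer towards the timer's -x side; 1.80: pointer at the red mark. Starts between 0 and 0.5 and stays where it is left.
- dial_top (a point): middle of the top of the dial's black grip bar, on the dial's axis, 75 mm above the ledge; turns with the dial. The bar is 50 mm long along this frame's x, 12 mm thick along y, 24 mm high, on a grey flange of 60 mm diameter that turns with it and bears a press from above (its top 24 mm below this point). The white pointer points to this frame's -x.
- timer_corner (a point): a top corner of the timer's case, 64 mm from the dial's axis (45, 45, 44 mm in the timer's frame)
- rack: black charging rack, fixed, base plate 130 x 330 x 6 mm; origin under its middle. Each of its 4 bays has, 36 mm either side of its point along x, a 12 mm wide saddle block and a pair of steel spring jaws (on +y and -y, out to 25 mm, top 60 mm above the ledge) whose noses leave a 20 mm gap. The 60 mm between the two jaw pairs is open down to the base plate, for the fingers.
- bell_button (a joint): push button of the chrome desk bell, m: 0 up, 0.007 fully down; needs 1.2 N to start and 4 N for fully down; springs back. The bell rings at 0.004.
- bell_top (a point): top of the bell's button (18 mm across), 56 mm above the ledge; the bell is 84 mm across, fixed, its dome 43 mm high
- clock_movement: bystander: black plastic clock movement, 56 x 56 x 16 mm, with a 12 mm brass shaft; origin under its middle
- camera_pack: bystander: grey camera battery pack, 56 x 38 x 21 mm; origin under its middle
- oven_bulb: bystander: frosted tubular oven bulb, 25 mm across and 80 mm long, lying in a low cardboard tray 120 x 60 x 22 mm beyond the rack
There are look-alikes about, which are no part of the job. What is shaped like the timer but purple or yellow is not meant.

How it is judged:
By the outcome, as a careful person would: the job done as asked, in the order asked, and still so for the second after the job is handed in, with the robot touching nothing.
Of stick1, stick2, stick3, stick4 only 3 to 4 are there at a start; the rules pass over those that are not, and their reading is None.
Of done1, done2 only 1 to 2 are there at a start; the rules pass over those that are not, and their reading is None.
At some moment in a run one of stick1, stick2, stick3, stick4, done1, done2 may be knocked a few centimetres aside while the robot is not near it.
Once in a run the grip may slacken for a moment while it holds something.
It also fails if it takes over 210 s, if anything falls off the work surface, if the arm or the gripper's body presses on something with over 40 N, if the wrist force passes 120 N, or if a joint passes its speed limit or range.

## Working session

There is one attempt and no reset: what is moved stays moved. The work goes in short steps, Python scripts to look and compute and a shell command to move; the robot and the scene stay as the last step left them, time stands still between calls to the robot, and variables do not carry over. Pictures are saved under pics/ and viewed, and the job is handed in when it is done.

```bash
ls; mkdir -p pics; python3 - <<'E'
from cell import arm
import cv2
print(arm.observe()); print(arm.hold_point_z)
for n in ["scene","top","wrist"]:
    im=arm.get_image(n); cv2.imwrite(f"pics/{n}0.png",im)
    p=arm.camera_params(n); print(n,p)
E
```

```text
pics
{'clock': 0.0, 'joints': array([-1.4485725 ,  0.43521865,  0.024963  ,  1.57412826, -0.01159846,
        1.13402774, -0.0751006 ]), 'dq': array([-8.90941729e-06, -2.27545377e-03, -9.90116566e-04,  5.15818168e-04,
       -2.37165826e-03,  1.24871169e-03, -1.35278246e-04]), 'joint_efforts': array([-1.37146806e-03, -6.67840219e+01,  9.84877199e-01, -3.14466333e+01,
       -6.05312688e-02,  4.30274627e-02,  1.64396351e-04]), 'position': array([0.13926667, 0.60873126, 0.22593552]), 'ee_rot': array([ 2.45578750e+00,  1.95745033e+00, -1.86040060e-03]), 'force': array([-0.94202149,  0.2180757 , -0.08647979]), 'ft_torque': array([-0.01409813, -0.00520155,  0.00036228]), 'width': 0.9973938822414814}
0.0188
scene {'camera_matrix': array([[425.30580013,   0.        , 260.88782926],
       [  0.        , 425.30580013, 196.14906478],
       [  0.        ,   0.        ,   1.        ]]), 'rvec': array([ 2.38425753,  1.09769326, -0.33112731]), 'tvec': array([-0.3335341 , -0.38064577,  1.57244278])}
top {'camera_matrix': array([[447.24461207,   0.        , 251.19335129],
       [  0.        , 447.24461207, 189.23954195],
       [  0.        ,   0.        ,   1.        ]]), 'rvec': array([ 2.16246145, -2.11758142,  0.1806775 ]), 'tvec': array([-0.06052031,  0.6143057 ,  1.74262472])}
wrist {'camera_matrix': array([[325.41949177,   0.        , 252.79949932],
       [  0.        , 325.41949177, 189.86513605],
       [  0.        ,   0.        ,   1.        ]]), 'rvec': array([-2.26499361, -1.80707373, -0.26794238]), 'tvec': array([-0.62451343, -0.03638516,  0.39109991])}
```

View pics/top0.png

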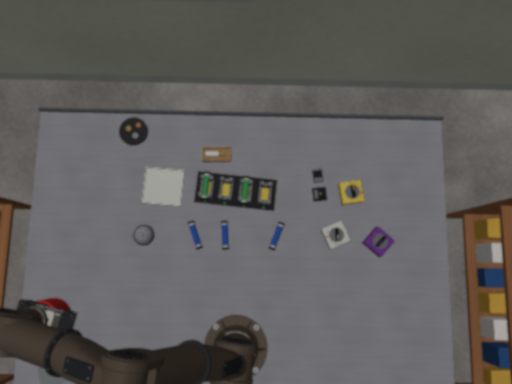

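View pics/scene0.png

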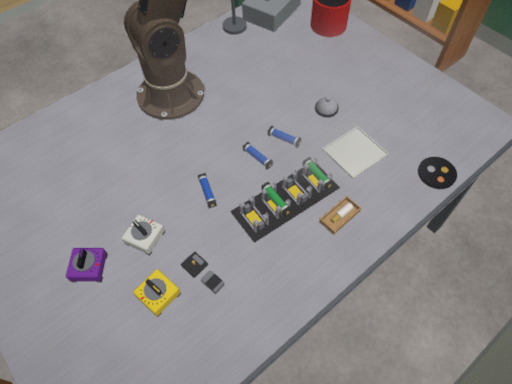

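View pics/wrist0.png

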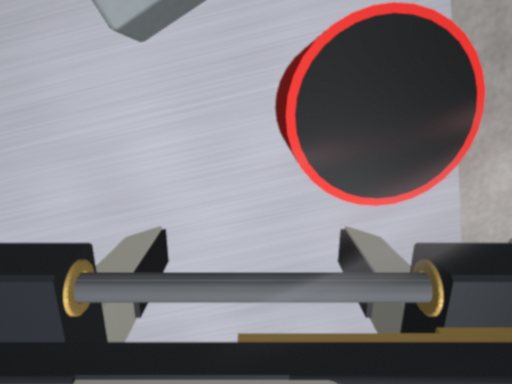

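```bash
cat > h.py <<'E'
import numpy as np, cv2
from cell import arm
from scipy.spatial.transform import Rotation as R
def cam(n):
    p=arm.camera_params(n); return p["camera_matrix"],cv2.Rodrigues(p["rvec"])[0],p["tvec"]
def p2w(n,uv,z,c=None):
    K,Rm,t=c or cam(n); uv=np.atleast_2d(uv).astype(float)
    d=(np.linalg.inv(K)@np.c_[uv,np.ones(len(uv))].T).T@Rm
    o=-Rm.T@t; s=(z-o[2])/d[:,2]; return o+s[:,None]*d
def w2p(n,P,c=None):
    K,Rm,t=c or cam(n); q=(np.atleast_2d(P)@Rm.T+t)@K.T; return q[:,:2]/q[:,2:]
def save(n,f,box=None,k=1,im=None):
    im=arm.get_image(n) if im is None else im
    if box: im=im[box[1]:box[3],box[0]:box[2]]
    cv2.imwrite("pics/"+f,cv2.resize(im,None,fx=k,fy=k,interpolation=cv2.INTER_CUBIC)); return im
def yaw():  # angle of tool x in world
    M=R.from_rotvec(arm.observe()["ee_rot"]).as_matrix(); return np.degrees(np.arctan2(M[1,0],M[0,0]))
def go(pos,yawdeg=None,down=True):
    """dp, rotation to bring TCP to pos with tool-x at yawdeg (mod 180, nearest), pointing down"""
    s=arm.observe(); M=R.from_rotvec(s["ee_rot"]).as_matrix()
    y0=yaw()
    if yawdeg is None: yawdeg=y0
    out=[]
    for y in ((yawdeg,yawdeg+180)):
        a=np.radians(y); X=np.array([np.cos(a),np.sin(a),0]);Z=np.array([0,0,-1.]);T=np.c_[X,np.cross(Z,X),Z]
        out.append(R.from_matrix(M.T@T).as_rotvec())
    out.sort(key=np.linalg.norm)
    dp=M.T@(np.array(pos)-s["position"])
    print("at",s["position"].round(4),"yaw",round(y0,1),"q7",s["joints"][6].round(2),"dp",dp.round(4),"rot",out[0].round(3),"alt",out[1].round(3),"t",round(s["clock"],2),"F",s["force"].round(1),"w",round(s["width"],3))
def blobs(im,kind,mina=20):
    h=cv2.cvtColor(im,cv2.COLOR_BGR2HSV)
    lo,hi={"blue":((105,120,60),(125,255,255)),"green":((45,90,50),(85,255,255))}[kind]
    m=cv2.inRange(h,lo,hi); n,l,s,c=cv2.connectedComponentsWithStats(m)
    r=[]
    for i in range(1,n):
        if s[i,4]>=mina:
            yy,xx=np.nonzero(l==i); pts=np.c_[xx,yy].astype(np.float32)
            r.append((c[i],s[i,4],pts))
    return r
def ax(n,pts,z,c=None):
    w=p2w(n,pts,z,c)[:,:2]; m=w.mean(0); u,s,v=np.linalg.svd(w-m); q=(w-m)@v[0]
    return m,np.degrees(np.arctan2(v[0,1],v[0,0]))%180,np.ptp(q),np.ptp((w-m)@v[1])
E
python3 - <<'E'
from h import *
for n in("top","scene"):
    im=arm.get_image(n)
    for k,z in(("blue",.02),("green",.05)):
        for c,a,p in blobs(im,k):
            if c[0]<150 or c[0]>350: continue
            print(n,k,c.round(),a,[np.round(x,4) for x in ax(n,p,z)])
save("top","t1.png",(120,100,410,280),2.7); save("scene","s1.png",(60,80,400,320),2.3)
E
```

```text
top blue [195. 234.] 93 [array([0.432 , 0.1749]), np.float64(20.2527), np.float64(0.075), np.float64(0.0192)]
top blue [225. 235.] 93 [array([0.4331, 0.0554]), np.float64(6.7123), np.float64(0.0732), np.float64(0.0196)]
top blue [276. 235.] 90 [array([ 0.4349, -0.1513]), np.float64(159.2614), np.float64(0.0738), np.float64(0.0191)]
top green [205. 185.] 95 [array([0.6295, 0.137 ]), np.float64(173.7347), np.float64(0.0746), np.float64(0.0227)]
top green [245. 189.] 99 [array([ 0.6144, -0.0221]), np.float64(174.4226), np.float64(0.0704), np.float64(0.0233)]
scene blue [280. 133.] 59 [array([0.4198, 0.1654]), np.float64(23.6707), np.float64(0.0597), np.float64(0.0189)]
scene blue [256. 154.] 114 [array([0.4336, 0.0497]), np.float64(4.6196), np.float64(0.0796), np.float64(0.0196)]
scene blue [206. 188.] 150 [array([ 0.4346, -0.1551]), np.float64(159.4917), np.float64(0.0806), np.float64(0.022)]
scene green [318. 172.] 126 [array([0.6309, 0.1326]), np.float64(173.8963), np.float64(0.0789), np.float64(0.0226)]
scene green [275. 197.] 177 [array([ 0.6126, -0.0269]), np.float64(175.9317), np.float64(0.0798), np.float64(0.0259)]
```

```bash
python3 -c "
from h import *
for p in [(206,186),(226,188),(246,190),(265,193)]: print('bay',p2w('top',p,.05).round(3))
for p in [(336,235)]: print('timer',p2w('top',p,.06).round(3))
print('tray',p2w('top',(163,187),.004).round(3),'bell',p2w('top',(144,235),.05).round(3))
"
```

```text
bay [[0.625 0.134 0.05 ]]
bay [[0.618 0.053 0.05 ]]
bay [[ 0.612 -0.027  0.05 ]]
bay [[ 0.601 -0.103  0.05 ]]
timer [[ 0.439 -0.384  0.06 ]]
tray [[0.624 0.315 0.004]] bell [[0.424 0.37  0.05 ]]
```

View pics/t1.png

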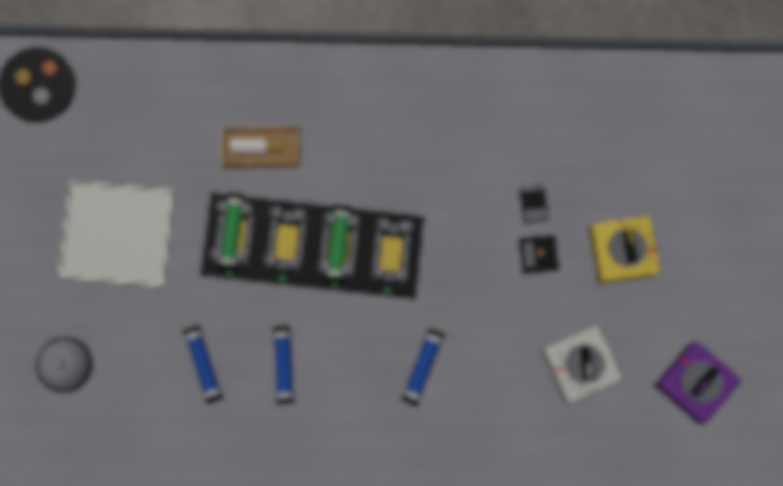

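View pics/s1.png

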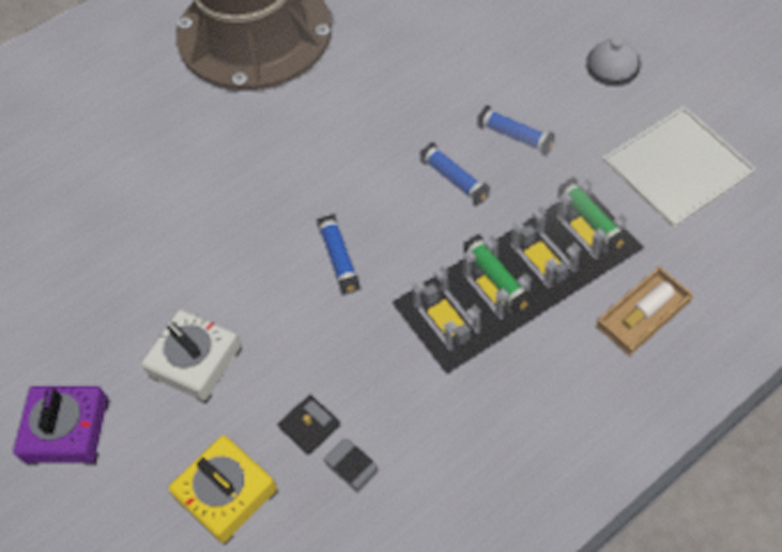

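```bash
python3 - <<'E'
from h import *
K,Rm,t=cam("wrist"); s=arm.observe(); M=R.from_rotvec(s["ee_rot"]).as_matrix()
o=-Rm.T@t; print("cam in tool",(M.T@(o-s["position"])).round(4)); print("cam axes in tool\n",(M.T@Rm.T).round(3))
go([.60,.055,.28],84.3)
E
```

```text
cam in tool [ 1.000e-04 -7.970e-02 -1.579e-01]
cam axes in tool
 [[ 1.     0.001  0.   ]
 [-0.001  0.957  0.291]
 [-0.    -0.291  0.957]]
at [0.1393 0.6092 0.2265] yaw 77.1 q7 -0.08 dp [-0.4375  0.5727 -0.0533] rot [ 0.     0.    -0.125] alt [ 1.000e-03 -0.000e+00  3.016e+00] t 0.35 F [ 0.4 -0.9  0.1] w 1.003
```

```bash
python3 -m pendant '[{"dp":[-0.4375,0.5727,-0.0533],"rotation":[0,0,-0.125],"fingers":0},{"dp":[-0.4375,0.5727,-0.0533],"rotation":[0,0,-0.125],"fingers":0},{"dp":[-0.4375,0.5727,-0.0533],"rotation":[0,0,-0.125],"fingers":0},{"dp":[-0.4375,0.5727,-0.0533],"rotation":[0,0,-0.125],"fingers":0},{"dp":[-0.4375,0.5727,-0.0533],"rotation":[0,0,-0.125],"fingers":0},{"dp":[-0.4375,0.5727,-0.0533],"rotation":[0,0,-0.125],"fingers":0},{"dp":[-0.4375,0.5727,-0.0533],"rotation":[0,0,-0.125],"fingers":0},{"dp":[-0.4375,0.5727,-0.0533],"rotation":[0,0,-0.125],"fingers":0},{"dp":[-0.4375,0.5727,-0.0533],"rotation":[0,0,-0.125],"fingers":0},{"dp":[-0.4375,0.5727,-0.0533],"rotation":[0,0,-0.125],"fingers":0},{"dp":[-0.4375,0.5727,-0.0533],"rotation":[0,0,-0.125],"fingers":0},{"dp":[-0.4375,0.5727,-0.0533],"rotation":[0,0,-0.125],"fingers":0},{"dp":[-0.4375,0.5727,-0.0533],"rotation":[0,0,-0.125],"fingers":0},{"dp":[-0.4375,0.5727,-0.0533],"rotation":[0,0,-0.125],"fingers":0},{"dp":[-0.4375,0.5727,-0.0533],"rotation":[0,0,-0.125],"fingers":0},{"dp":[-0.4375,0.5727,-0.0533],"rotation":[0,0,-0.125],"fingers":0}]'
python3 - <<'E'
from h import *
im=arm.get_image("wrist"); c=cam("wrist"); save("wrist","w1.png",None,1.5,im)
for k,z in(("blue",.02),("green",.05)):
    for cc,a,p in blobs(im,k,100): print(k,cc.round(),a,[np.round(x,4) for x in ax("wrist",p,z,c)])
go([.6,.055,.28],84.3)
E
```

```text
clock: 2.35
position: [0.5996, 0.0562, 0.2801]
ee_rot: [-2.328, -2.11, -0.0]
force: [0.8, -0.4, 0.1]
width: 0.498
blue [64. 35.] 1714 [array([ 0.4367, -0.1506]), np.float64(158.7493), np.float64(0.0821), np.float64(0.0285)]
blue [239.  25.] 1064 [array([0.4462, 0.055 ]), np.float64(5.6421), np.float64(0.0566), np.float64(0.0245)]
blue [345.  18.] 887 [array([0.4509, 0.1785]), np.float64(27.195), np.float64(0.0501), np.float64(0.0284)]
green [319. 176.] 1238 [array([0.6282, 0.1351]), np.float64(174.5923), np.float64(0.0826), np.float64(0.0268)]
green [189. 176.] 1234 [array([ 0.6136, -0.0236]), np.float64(174.9822), np.float64(0.0828), np.float64(0.0259)]
at [0.5997 0.056  0.2802] yaw 84.4 q7 1.41 dp [-0.0009  0.0004  0.0002] rot [ 0.    -0.     0.001] alt [ 0.    0.   -3.14] t 2.4 F [-0.4 -0.  -0.2] w 0.501
```

View pics/w1.png

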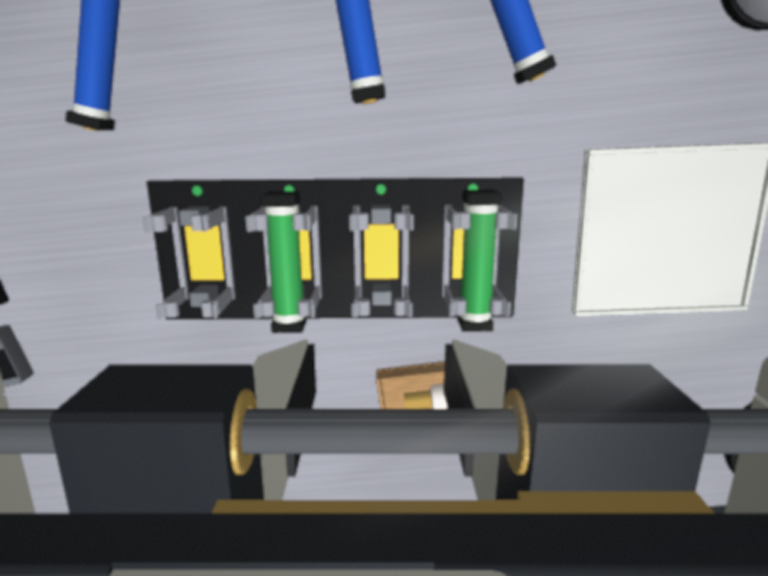

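```bash
python3 - <<'E'
from h import *
c=cam("wrist")
q=p2w("wrist",np.array([(149,181),(523,178),(515,318),(166,319)])/1.5-.17,.006,c)
print(q.round(4)); print("ctr",q.mean(0).round(4)); d=q[1]-q[0]; e=q[2]-q[3]; print(np.linalg.norm(d),np.linalg.norm(e),np.linalg.norm(q[3]-q[0]),np.degrees(np.arctan2(d[1],d[0])),np.degrees(np.arctan2(e[1],e[0])))
t=p2w("wrist",np.array([(588,150),(768,143),(747,309),(575,314)])/1.5-.17,.010,c); print("tray",t.round(4))
im=cv2.imread("pics/w1.png"); im=cv2.resize(im,(512,384))
for cc,a,p in blobs(im,"green",100): print([np.round(x,4) for x in ax("wrist",p,.045,c)])
# full stick ends caps
E=p2w("wrist",np.array([(283,193),(288,330),(482,190),(476,328)])/1.5-.17,.050,c); print(E.round(4))
for i,y in((1,.1),):pass
C=q.mean(0)
E
```

```text
[[ 0.5379 -0.1389  0.006 ]
 [ 0.567   0.1845  0.006 ]
 [ 0.6963  0.1754  0.006 ]
 [ 0.6652 -0.1529  0.006 ]]
ctr [0.6166 0.017  0.006 ]
0.32470653145341766 0.3298003489202561 0.12805109420795174 84.85240497496342 84.57598976733183
tray [[0.5487 0.2383 0.01  ]
 [0.5577 0.389  0.01  ]
 [0.7068 0.3894 0.01  ]
 [0.6962 0.2302 0.01  ]]
[array([0.6296, 0.136 ]), np.float64(174.6115), np.float64(0.0837), np.float64(0.0271)]
[array([ 0.6148, -0.0247]), np.float64(174.9795), np.float64(0.0839), np.float64(0.0263)]
[[ 0.5555 -0.0156  0.05  ]
 [ 0.6705 -0.0293  0.05  ]
 [ 0.5684  0.1401  0.05  ]
 [ 0.6843  0.1307  0.05  ]]
```

```bash
python3 - <<'E'
from h import *
go([.6287,.1365,.11],84.8)
go([.6287,.1365,.026],84.8)
E
```

```text
at [0.5997 0.056  0.2802] yaw 84.4 q7 1.41 dp [0.083  0.0209 0.1702] rot [ 0.    -0.    -0.008] alt [-0.    -0.     3.134] t 2.4 F [-0.4 -0.  -0.2] w 0.501
at [0.5997 0.056  0.2802] yaw 84.4 q7 1.41 dp [0.083  0.0209 0.2542] rot [ 0.    -0.    -0.008] alt [-0.    -0.     3.134] t 2.4 F [-0.4 -0.  -0.2] w 0.501
```

```bash
python3 -m pendant '[{"dp":[0.083,0.021,0.12],"rotation":[0,0,-0.008],"fingers":0},{"dp":[0.083,0.021,0.14],"rotation":[0,0,-0.008],"fingers":0},{"dp":[0.083,0.021,0.17],"rotation":[0,0,-0.008],"fingers":0},{"dp":[0.083,0.021,0.17],"rotation":[0,0,-0.008],"fingers":0},{"dp":[0.083,0.021,0.17],"rotation":[0,0,-0.008],"fingers":0}]' 50
python3 - <<'E'
from h import *
im=arm.get_image("wrist"); c=cam("wrist"); save("wrist","w2.png",None,1.5,im)
for cc,a,p in blobs(im,"green",100): print(cc,[np.round(x,4) for x in ax("wrist",p,.045,c)])
go([.6287,.1365,.026],84.8)
E
```

```text
clock: 3.02
position: [0.6294, 0.1358, 0.1116]
ee_rot: [2.319, 2.118, 0.001]
force: [0.2, 0.1, 0.6]
width: 0.497
[ 49.32307692 118.94615385] [array([0.5568, 0.0038]), np.float64(63.4918), np.float64(0.0087), np.float64(0.0085)]
[150.51968504 119.04724409] [array([0.5631, 0.0722]), np.float64(147.0359), np.float64(0.0084), np.float64(0.0081)]
[ 29.46668231 203.8263726 ] [array([ 0.6159, -0.0275]), np.float64(174.9283), np.float64(0.0883), np.float64(0.0331)]
[251.98674795 203.30108667] [array([0.6304, 0.1352]), np.float64(174.7268), np.float64(0.0884), np.float64(0.0265)]
at [0.6301 0.1355 0.1126] yaw 84.8 q7 1.35 dp [ 0.0008 -0.0018  0.0866] rot [ 0.003 -0.    -0.001] alt [-1.000e-03 -5.000e-03  3.141e+00] t 3.08 F [ 0.8 -0.3  0.2] w 0.498
```

View pics/w2.png

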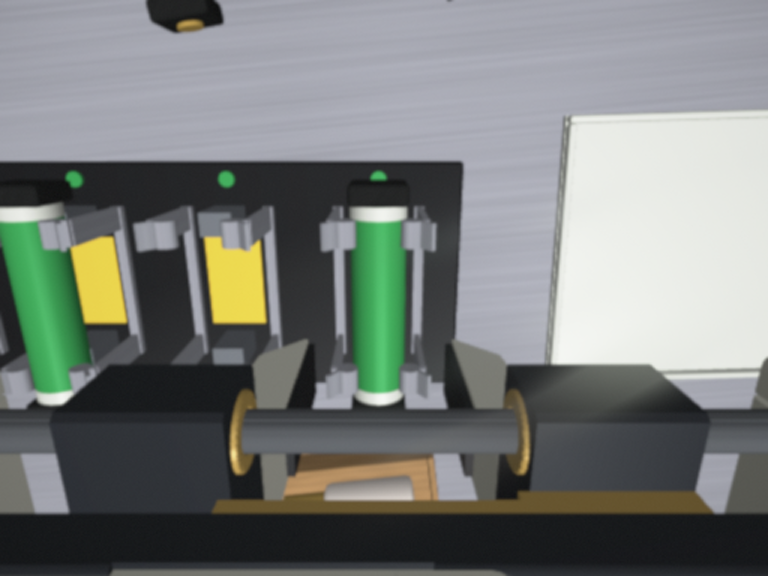

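```bash
python3 -m pendant '[{"dp":[0,-0.001,0.045],"rotation":[0.003,0,0],"fingers":0},{"dp":[0,-0.001,0.0866],"rotation":[0.003,0,0],"fingers":0},{"dp":[0,-0.001,0.0866],"rotation":[0.003,0,0],"fingers":0},{"dp":[0,-0.001,0.0866],"rotation":[0.003,0,0],"fingers":0.6},{"dp":[0,-0.001,0.0866],"rotation":[0.003,0,0],"fingers":0.6},{"dp":[0,-0.001,0.0866],"rotation":[0.003,0,0],"fingers":0.6},{"dp":[0,-0.001,0.0866],"rotation":[0.003,0,0],"fingers":0.6}]' 50
python3 - <<'E'
from h import *
go([.6287,.1365,.026],84.8)
E
```

```text
clock: 3.95
position: [0.631, 0.1354, 0.0283]
ee_rot: [2.32, 2.116, 0.005]
force: [-1.1, -1.5, 9.5]
width: 0.275
at [0.631  0.1354 0.0283] yaw 84.7 q7 1.38 dp [ 0.0008 -0.0023  0.0023] rot [ 0.003 -0.001 -0.001] alt [-2.000e-03 -5.000e-03  3.141e+00] t 3.95 F [-1.1 -1.5  9.5] w 0.275
```

```bash
python3 -m pendant '[{"dp":[0,0,-0.02],"rotation":[0.003,0,0],"fingers":1},{"dp":[0,0,-0.04],"rotation":[0.003,0,0],"fingers":1},{"dp":[0,0,-0.08],"rotation":[0.003,0,0],"fingers":1},{"dp":[0,0,-0.09],"rotation":[0.003,0,0],"fingers":1},{"dp":[0,0,-0.09],"rotation":[0.003,0,0],"fingers":1}]' 50
python3 - <<'E'
from h import *
save("wrist","w3.png")
go([.6273+.035*.06,.3117+.035,.12],86.5)
go([.6273+.035*.06,.3117+.035,.001],86.5)
E
```

```text
clock: 4.58
position: [0.631, 0.1356, 0.1192]
ee_rot: [-2.321, -2.117, -0.005]
force: [-0.3, 0.8, -2.4]
width: 0.27
at [0.6303 0.1355 0.118 ] yaw 84.8 q7 1.35 dp [ 0.2102 -0.0202 -0.0017] rot [ 0.    -0.001 -0.031] alt [-2.000e-03 -0.000e+00  3.111e+00] t 4.62 F [-0.4 -0.2 -1.6] w 0.27
at [0.6303 0.1355 0.118 ] yaw 84.8 q7 1.35 dp [ 0.21   -0.0202  0.1173] rot [ 0.    -0.001 -0.031] alt [-2.000e-03 -0.000e+00  3.111e+00] t 4.62 F [-0.4 -0.2 -1.6] w 0.27
```

View pics/w3.png

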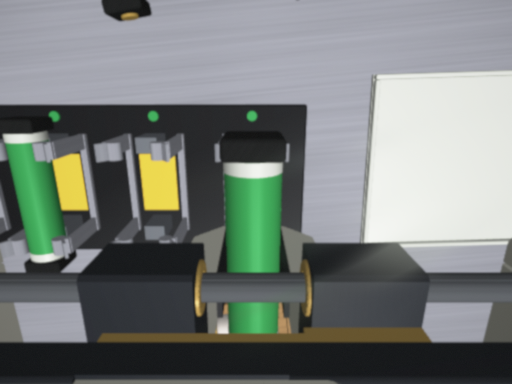

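```bash
python3 -m pendant '[{"dp":[0.21,-0.0202,0],"rotation":[0,0,-0.031],"fingers":1},{"dp":[0.21,-0.0202,0],"rotation":[0,0,-0.031],"fingers":1},{"dp":[0.21,-0.0202,0],"rotation":[0,0,-0.031],"fingers":1},{"dp":[0.21,-0.0202,0.03],"rotation":[0,0,-0.031],"fingers":1},{"dp":[0.21,-0.0202,0.06],"rotation":[0,0,-0.031],"fingers":1},{"dp":[0.21,-0.0202,0.09],"rotation":[0,0,-0.031],"fingers":1},{"dp":[0.21,-0.0202,0.105],"rotation":[0,0,-0.031],"fingers":1},{"dp":[0.21,-0.0202,0.11],"rotation":[0,0,-0.031],"fingers":1},{"dp":[0.21,-0.0202,0.112],"rotation":[0,0,-0.031],"fingers":1}]' 50
python3 - <<'E'
from h import *
save("wrist","w4.png")
go([.6273+.035*.06,.3117+.035,.006],86.5)
E
```

```text
clock: 5.75
position: [0.6298, 0.3467, 0.0067]
ee_rot: [-2.287, -2.152, -0.003]
force: [0.7, 0.1, -1.4]
width: 0.27
at [0.6299 0.3468 0.0069] yaw 86.5 q7 1.11 dp [-0.0001 -0.0005  0.0009] rot [ 0.001 -0.002  0.   ] alt [ 3.000e-03  1.000e-03 -3.141e+00] t 5.8 F [-0.4 -0.1 -1.2] w 0.269
```

View pics/w4.png

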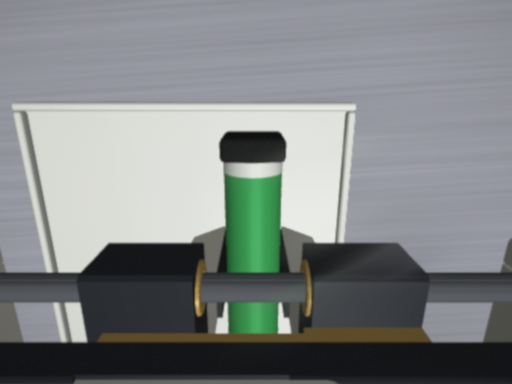

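```bash
python3 -m pendant '[{"dp":[0,0,0.001],"rotation":[0,0,0],"fingers":1},{"dp":[0,0,0.001],"rotation":[0,0,0],"fingers":0.2},{"dp":[0,0,0.001],"rotation":[0,0,0],"fingers":0.2},{"dp":[0,0,0.001],"rotation":[0,0,0],"fingers":0.2},{"dp":[0,0,-0.04],"rotation":[0,0,0],"fingers":0.2},{"dp":[0,0,-0.1],"rotation":[0,0,0],"fingers":0.1},{"dp":[0,0,-0.12],"rotation":[0,0,0],"fingers":0.1},{"dp":[0,0,-0.12],"rotation":[0,0,0],"fingers":0.1}]' 50
python3 - <<'E'
from h import *
im=arm.get_image("wrist"); c=cam("wrist"); save("wrist","w5.png",None,1,im)
for cc,a,p in blobs(im,"green",100): print(cc,[np.round(x,4) for x in ax("wrist",p,.0175,c)])
go([.6153,-.0245,.12],84.8)
go([.6153,-.0245,.034],84.8)
E
```

```text
clock: 6.8
position: [0.6307, 0.347, 0.1288]
ee_rot: [-2.288, -2.153, -0.009]
force: [0.3, -1.1, 0.1]
width: 0.452
[  4.66037736 130.37735849] [array([0.569 , 0.1491]), np.float64(148.6532), np.float64(0.0091), np.float64(0.0087)]
[252.12785902 182.3895763 ] [array([0.6255, 0.3468]), np.float64(176.4257), np.float64(0.0862), np.float64(0.0237)]
at [0.6296 0.3466 0.1268] yaw 86.5 q7 1.08 dp [-0.3713  0.0082  0.0059] rot [ 0.001 -0.002  0.03 ] alt [ 4.000e-03  2.000e-03 -3.112e+00] t 6.85 F [ 0.4 -1.1 -0.5] w 0.451
at [0.6296 0.3466 0.1268] yaw 86.5 q7 1.08 dp [-0.3715  0.0081  0.0919] rot [ 0.001 -0.002  0.03 ] alt [ 4.000e-03  2.000e-03 -3.112e+00] t 6.85 F [ 0.4 -1.1 -0.5] w 0.451
```

View pics/w5.png

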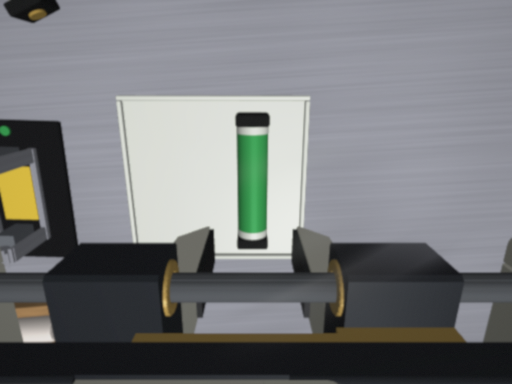

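```bash
python3 -m pendant '[{"dp":[-0.3713,0.008,0.0],"rotation":[0,0,0.03],"fingers":0},{"dp":[-0.3713,0.008,0.0],"rotation":[0,0,0.03],"fingers":0},{"dp":[-0.3713,0.008,0.0],"rotation":[0,0,0.03],"fingers":0},{"dp":[-0.3713,0.008,0.0],"rotation":[0,0,0.03],"fingers":0},{"dp":[-0.3713,0.008,0.0],"rotation":[0,0,0.03],"fingers":0},{"dp":[-0.3713,0.008,0.01],"rotation":[0,0,0.03],"fingers":0},{"dp":[-0.3713,0.008,0.01],"rotation":[0,0,0.03],"fingers":0},{"dp":[-0.3713,0.008,0.01],"rotation":[0,0,0.03],"fingers":0}]' 50
python3 - <<'E'
from h import *
im=arm.get_image("wrist"); c=cam("wrist"); save("wrist","w6.png",None,1,im)
for cc,a,p in blobs(im,"green",300): print(cc,[np.round(x,4) for x in ax("wrist",p,.045,c)])
go([.6155,-.0245,.034],84.8)
E
```

```text
clock: 7.85
position: [0.6141, -0.024, 0.1143]
ee_rot: [-2.318, -2.116, -0.001]
force: [0.2, 0.4, 1.3]
width: 0.5
[252.97514698 203.11998931] [array([ 0.6151, -0.0224]), np.float64(174.9093), np.float64(0.0881), np.float64(0.0271)]
at [ 0.6145 -0.0229  0.1146] yaw 84.9 q7 1.61 dp [-0.0017  0.0013  0.0806] rot [-0.001 -0.003  0.002] alt [ 5.00e-03 -2.00e-03 -3.14e+00] t 7.9 F [-0.3  1.2  0.5] w 0.497
```

View pics/w6.png

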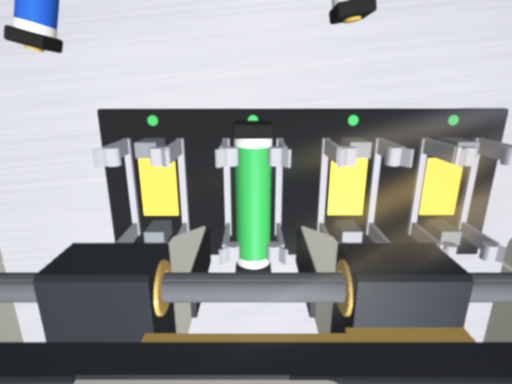

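```bash
python3 -m pendant '[{"dp":[0,0.001,0.045],"rotation":[0,-0.003,0],"fingers":0},{"dp":[0,0.001,0.081],"rotation":[0,-0.003,0],"fingers":0},{"dp":[0,0.001,0.081],"rotation":[0,-0.003,0],"fingers":0},{"dp":[0,0.001,0.081],"rotation":[0,-0.003,0],"fingers":1},{"dp":[0,0.001,0.081],"rotation":[0,-0.003,0],"fingers":1},{"dp":[0,0.001,0.081],"rotation":[0,-0.003,0],"fingers":1},{"dp":[0,0.001,0.06],"rotation":[0,-0.003,0],"fingers":1},{"dp":[0,0.001,0.04],"rotation":[0,-0.003,0],"fingers":1},{"dp":[0,0.001,0.0],"rotation":[0,-0.003,0],"fingers":1},{"dp":[0,0.001,-0.005],"rotation":[0,-0.003,0],"fingers":1},{"dp":[0,0.001,-0.005],"rotation":[0,-0.003,0],"fingers":1}]' 50
python3 - <<'E'
from h import *
save("wrist","w7.png")
go([.6273-.035*.06,.3117-.033,.12],86.5)
go([.6273-.035*.06,.3117-.033,.0065],86.5)
E
```

```text
clock: 9.28
position: [0.6154, -0.0227, 0.1198]
ee_rot: [-2.317, -2.12, 0.0]
force: [-0.3, 0.2, -2.5]
width: 0.272
at [ 0.6149 -0.0227  0.119 ] yaw 84.9 q7 1.6 dp [ 0.3012 -0.0165 -0.0009] rot [-0.002 -0.    -0.028] alt [-0.000e+00  3.000e-03  3.114e+00] t 9.32 F [ 0.1  0.5 -2.4] w 0.274
at [ 0.6149 -0.0227  0.119 ] yaw 84.9 q7 1.6 dp [ 0.3011 -0.0163  0.1126] rot [-0.002 -0.    -0.028] alt [-0.000e+00  3.000e-03  3.114e+00] t 9.32 F [ 0.1  0.5 -2.4] w 0.274
```

View pics/w7.png

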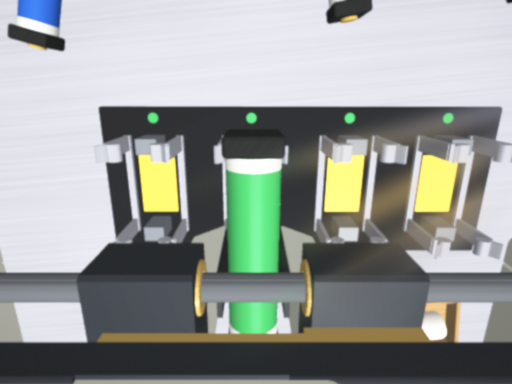

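```bash
python3 -m pendant '[{"dp":[0.301,-0.0164,0],"rotation":[0,0,-0.028],"fingers":1},{"dp":[0.301,-0.0164,0],"rotation":[0,0,-0.028],"fingers":1},{"dp":[0.301,-0.0164,0],"rotation":[0,0,-0.028],"fingers":1},{"dp":[0.301,-0.0164,0],"rotation":[0,0,-0.028],"fingers":1},{"dp":[0.301,-0.0164,0],"rotation":[0,0,-0.028],"fingers":1},{"dp":[0.301,-0.0164,0.03],"rotation":[0,0,-0.028],"fingers":1},{"dp":[0.301,-0.0164,0.06],"rotation":[0,0,-0.028],"fingers":1},{"dp":[0.301,-0.0164,0.09],"rotation":[0,0,-0.028],"fingers":1},{"dp":[0.301,-0.0164,0.105],"rotation":[0,0,-0.028],"fingers":1},{"dp":[0.301,-0.0164,0.11],"rotation":[0,0,-0.028],"fingers":1},{"dp":[0.301,-0.0164,0.111],"rotation":[0,0,-0.028],"fingers":1}]' 50
python3 - <<'E'
from h import *
save("wrist","w8.png")
go([.6273-.035*.06,.3117-.033,.0065],86.5)
E
```

```text
clock: 10.7
position: [0.6253, 0.2786, 0.0085]
ee_rot: [-2.287, -2.151, 0.001]
force: [0.5, 1.3, -1.6]
width: 0.268
at [0.6256 0.2788 0.0086] yaw 86.5 q7 1.2 dp [-0.0001 -0.0004  0.0021] rot [-0.001 -0.001 -0.   ] alt [-1.000e-03  2.000e-03  3.142e+00] t 10.75 F [-0.1  0.6 -1.1] w 0.27
```

View pics/w8.png

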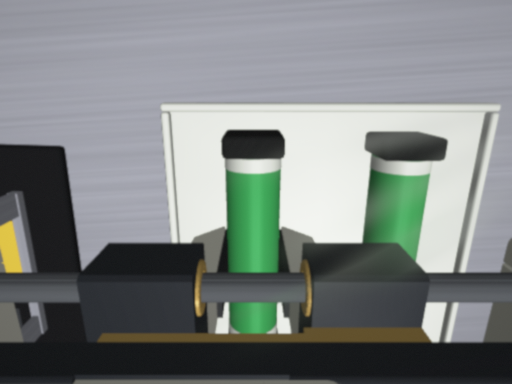

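```bash
python3 -m pendant '[{"dp":[0,0,0.002],"rotation":[0,0,0],"fingers":1},{"dp":[0,0,0.002],"rotation":[0,0,0],"fingers":0.2},{"dp":[0,0,0.002],"rotation":[0,0,0],"fingers":0.2},{"dp":[0,0,0.002],"rotation":[0,0,0],"fingers":0.2},{"dp":[0,0,-0.04],"rotation":[0,0,0],"fingers":0.2},{"dp":[0,0,-0.1],"rotation":[0,0,0],"fingers":0.1},{"dp":[0,0,-0.14],"rotation":[0,0,0],"fingers":0},{"dp":[0,0,-0.14],"rotation":[0,0,0],"fingers":0}]' 50
python3 - <<'E'
from h import *
im=arm.get_image("wrist"); c=cam("wrist"); save("wrist","w9.png",None,1,im)
for cc,a,p in blobs(im,"green",300): print(cc,[np.round(x,4) for x in ax("wrist",p,.0175,c)])
go([.425,.11,.26],90)
E
```

```text
clock: 11.75
position: [0.628, 0.2794, 0.1527]
ee_rot: [2.288, 2.152, 0.01]
force: [-0.1, 0.6, -0.9]
width: 0.501
[251.49934066 173.33758242] [array([0.6204, 0.2788]), np.float64(176.4416), np.float64(0.0855), np.float64(0.0234)]
[325.23612335 173.71718062] [array([0.6249, 0.3465]), np.float64(176.2848), np.float64(0.0855), np.float64(0.024)]
at [0.6266 0.279  0.1502] yaw 86.5 q7 1.17 dp [-0.1807 -0.1907 -0.1105] rot [ 0.002 -0.003 -0.061] alt [-4.00e-03 -2.00e-03  3.08e+00] t 11.8 F [-1.1  0.3 -0.6] w 0.501
```

View pics/w9.png

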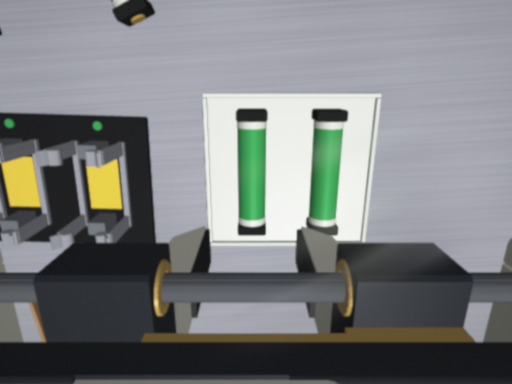

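```bash
python3 -m pendant '[{"dp":[-0.181,-0.191,-0.11],"rotation":[0,0,-0.061],"fingers":0},{"dp":[-0.181,-0.191,-0.11],"rotation":[0,0,-0.061],"fingers":0},{"dp":[-0.181,-0.191,-0.11],"rotation":[0,0,-0.061],"fingers":0},{"dp":[-0.181,-0.191,-0.11],"rotation":[0,0,-0.061],"fingers":0},{"dp":[-0.181,-0.191,-0.11],"rotation":[0,0,-0.061],"fingers":0},{"dp":[-0.181,-0.191,-0.11],"rotation":[0,0,-0.061],"fingers":0},{"dp":[-0.181,-0.191,-0.11],"rotation":[0,0,-0.061],"fingers":0},{"dp":[-0.181,-0.191,-0.11],"rotation":[0,0,-0.061],"fingers":0}]' 50
python3 - <<'E'
from h import *
im=arm.get_image("wrist"); c=cam("wrist"); save("wrist","w10.png",None,1,im)
for cc,a,p in blobs(im,"blue",200): print(cc,a,[np.round(x,4) for x in ax("wrist",p,.0135,c)])
save("top","t2.png",(120,80,410,290),2.7)
go([.425,.11,.26],90)
E
```

```text
clock: 12.8
position: [0.425, 0.1103, 0.2585]
ee_rot: [-2.22, -2.222, -0.002]
force: [-0.2, -0.4, 0.8]
width: 0.502
[207.81055156 163.97122302] 1251 [array([0.4345, 0.0541]), np.float64(4.2839), np.float64(0.0848), np.float64(0.0245)]
[303.27013832 163.11065907] 1229 [array([0.4332, 0.1748]), np.float64(20.2912), np.float64(0.085), np.float64(0.024)]
[ 42.82565556 166.19064493] 1411 [array([ 0.4375, -0.1548]), np.float64(158.6629), np.float64(0.0881), np.float64(0.0288)]
at [0.425  0.1101 0.2587] yaw 90.0 q7 1.24 dp [-0.0001  0.     -0.0013] rot [ 0.    -0.002  0.   ] alt [ 2.000e-03  1.000e-03 -3.141e+00] t 12.9 F [-0.6  0.6 -0.4] w 0.499
```

View pics/w10.png

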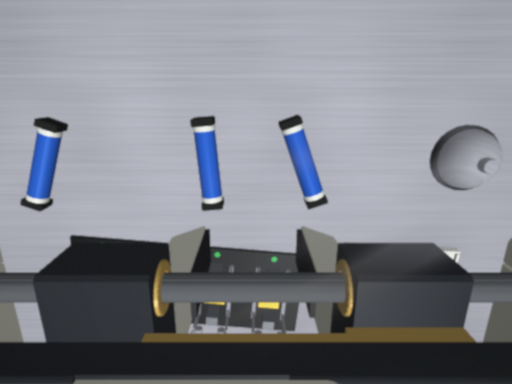

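View pics/t2.png

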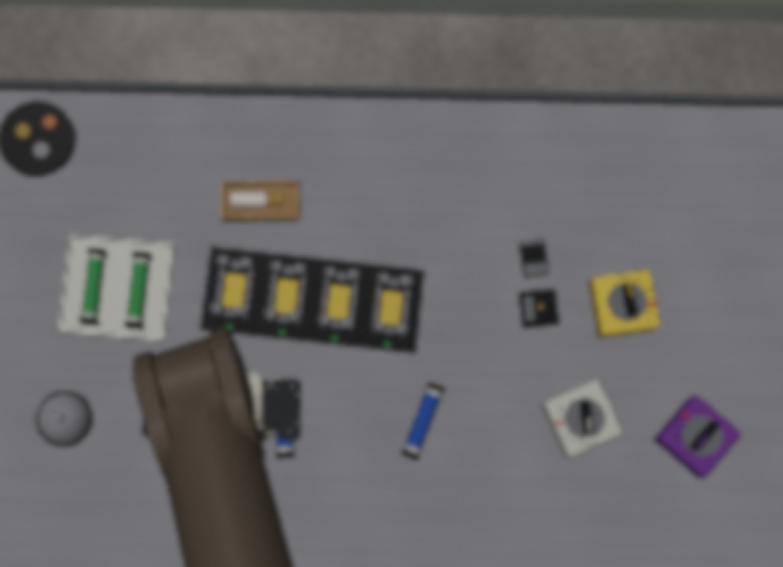

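```bash
python3 - <<'E'
from h import *
go([.4332,.1748,.1],110.3)
E
```

```text
at [0.425  0.1101 0.2587] yaw 90.0 q7 1.24 dp [0.0644 0.0082 0.1588] rot [ 0.001 -0.001 -0.354] alt [-2.000e-03 -1.000e-03  2.788e+00] t 12.9 F [-0.6  0.6 -0.4] w 0.499
```

```bash
python3 -m pendant '[{"dp":[0.0644,0.0082,0.1],"rotation":[0,0,-0.354],"fingers":0},{"dp":[0.0644,0.0082,0.14],"rotation":[0,0,-0.354],"fingers":0},{"dp":[0.0644,0.0082,0.159],"rotation":[0,0,-0.354],"fingers":0},{"dp":[0.0644,0.0082,0.159],"rotation":[0,0,-0.354],"fingers":0},{"dp":[0.0644,0.0082,0.159],"rotation":[0,0,-0.354],"fingers":0}]' 50
python3 - <<'E'
from h import *
im=arm.get_image("wrist"); c=cam("wrist"); save("wrist","w11.png",None,1,im)
for cc,a,p in blobs(im,"blue",200): print(cc,a,[np.round(x,4) for x in ax("wrist",p,.0135,c)])
go([.4332,.1748,.0025],110.3)
E
```

```text
clock: 13.52
position: [0.434, 0.1746, 0.1009]
ee_rot: [1.796, 2.578, 0.003]
force: [-0.3, -0.1, 0.8]
width: 0.497
[101.71541894 142.32275657] 4034 [array([0.4352, 0.0538]), np.float64(4.0006), np.float64(0.0886), np.float64(0.0273)]
[252.48978328 193.82848297] 3230 [array([0.434, 0.175]), np.float64(20.1919), np.float64(0.0877), np.float64(0.0248)]
at [0.4344 0.1747 0.1015] yaw 110.3 q7 1.55 dp [ 0.0004 -0.0015  0.099 ] rot [ 0.003 -0.001 -0.001] alt [-2.000e-03 -5.000e-03  3.141e+00] t 13.57 F [ 0.4 -1.   0.6] w 0.506
```

View pics/w11.png

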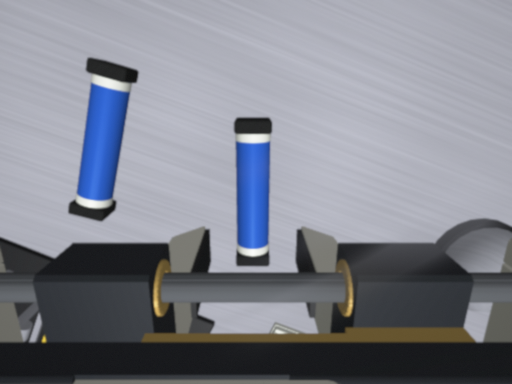

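```bash
python3 -m pendant '[{"dp":[0,-0.001,0.06],"rotation":[0.003,0,0],"fingers":0},{"dp":[0,-0.001,0.09],"rotation":[0.003,0,0],"fingers":0},{"dp":[0,-0.001,0.0985],"rotation":[0.003,0,0],"fingers":0},{"dp":[0,-0.001,0.0985],"rotation":[0.003,0,0],"fingers":0},{"dp":[0,-0.001,0.0985],"rotation":[0.003,0,0],"fingers":1},{"dp":[0,-0.001,0.0985],"rotation":[0.003,0,0],"fingers":1},{"dp":[0,-0.001,0.0985],"rotation":[0.003,0,0],"fingers":1},{"dp":[0,-0.001,0.0985],"rotation":[0.003,0,0],"fingers":1}]' 55
python3 - <<'E'
from h import *
go([.630,.1355,.12],84.8)
E
```

```text
clock: 14.58
position: [0.4343, 0.175, 0.0038]
ee_rot: [-1.796, -2.577, -0.004]
force: [-1.6, 0.5, 9.2]
width: 0.271
at [0.4343 0.175  0.0038] yaw 110.3 q7 1.61 dp [-0.1046  0.1701 -0.1161] rot [ 0.001 -0.002  0.444] alt [ 3.000e-03  2.000e-03 -2.697e+00] t 14.57 F [-1.6  0.5  9.2] w 0.271
```

```bash
python3 -m pendant '[{"dp":[0,0,-0.06],"rotation":[0,0,0],"fingers":1},{"dp":[0,0,-0.116],"rotation":[0,0,0.1],"fingers":1},{"dp":[-0.1046,0.1701,-0.116],"rotation":[0,0,0.444],"fingers":1},{"dp":[-0.1046,0.1701,-0.116],"rotation":[0,0,0.444],"fingers":1},{"dp":[-0.1046,0.1701,-0.116],"rotation":[0,0,0.444],"fingers":1},{"dp":[-0.1046,0.1701,-0.116],"rotation":[0,0,0.444],"fingers":1},{"dp":[-0.1046,0.1701,-0.116],"rotation":[0,0,0.444],"fingers":1},{"dp":[-0.1046,0.1701,-0.116],"rotation":[0,0,0.444],"fingers":1}]' 55
python3 - <<'E'
from h import *
save("wrist","w12.png")
go([.630,.1355,.06],84.8)
E
```

```text
clock: 15.58
position: [0.6283, 0.1363, 0.1197]
ee_rot: [-2.317, -2.118, -0.002]
force: [-0.3, 0.1, -1.1]
width: 0.27
at [0.6284 0.1364 0.1199] yaw 84.9 q7 1.4 dp [-0.0009  0.0017  0.0599] rot [-0.001 -0.003  0.002] alt [ 4.00e-03 -1.00e-03 -3.14e+00] t 15.62 F [ 0.3  0.2 -0.8] w 0.27
```

View pics/w12.png

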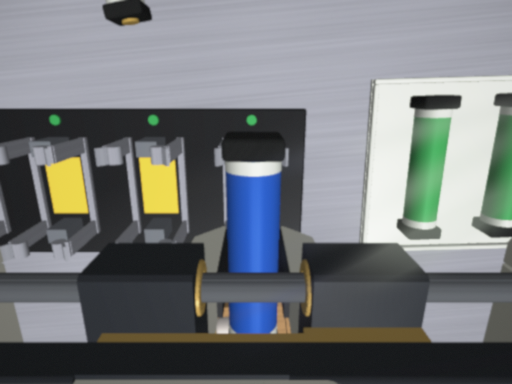

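```bash
python3 -m pendant '[{"dp":[-0.0009,0.0017,0.03],"rotation":[0,-0.003,0],"fingers":1},{"dp":[-0.0009,0.0017,0.055],"rotation":[0,-0.003,0],"fingers":1},{"dp":[-0.0009,0.0017,0.062],"rotation":[0,-0.003,0],"fingers":1},{"dp":[-0.0009,0.0017,0.07],"rotation":[0,-0.003,0],"fingers":1},{"dp":[-0.0009,0.0017,0.078],"rotation":[0,-0.003,0],"fingers":1},{"dp":[-0.0009,0.0017,0.084],"rotation":[0,-0.003,0],"fingers":1},{"dp":[-0.0009,0.0017,0.088],"rotation":[0,-0.003,0],"fingers":1},{"dp":[-0.0009,0.0017,0.088],"rotation":[0,-0.003,0],"fingers":1},{"dp":[-0.0009,0.0017,0.088],"rotation":[0,-0.003,0],"fingers":1}]' 55
python3 - <<'E'
from h import *
save("wrist","w13.png")
go([.630,.1355,.034],84.8)
E
```

```text
clock: 16.75
position: [0.6306, 0.1356, 0.035]
ee_rot: [-2.318, -2.12, -0.002]
force: [-8.2, -3.1, 27.1]
width: 0.269
at [0.6305 0.1356 0.0349] yaw 84.9 q7 1.44 dp [-0.0001 -0.0005  0.0009] rot [ 0.001 -0.001  0.001] alt [ 2.00e-03  2.00e-03 -3.14e+00] t 16.8 F [-9.7 -3.  27.1] w 0.271
```

View pics/w13.png

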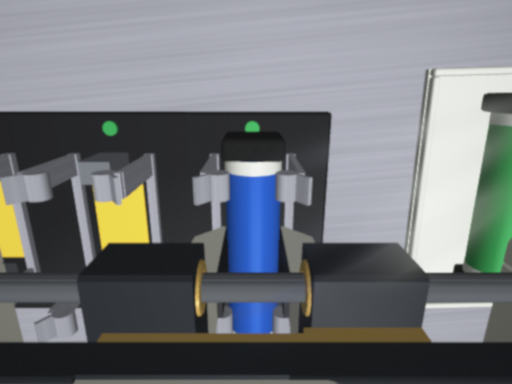

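```bash
python3 -m pendant '[{"dp":[0,0,-0.001],"rotation":[0,0,0],"fingers":0.1},{"dp":[0,0,-0.001],"rotation":[0,0,0],"fingers":0.1},{"dp":[0,0,-0.001],"rotation":[0,0,0],"fingers":0.1},{"dp":[0,0,-0.05],"rotation":[0,0,0],"fingers":0.1},{"dp":[0,0,-0.08],"rotation":[0,0,0],"fingers":0},{"dp":[0,0,-0.08],"rotation":[0,0,0],"fingers":0},{"dp":[0,0,-0.08],"rotation":[0,0,0],"fingers":0}]' 55
python3 - <<'E'
from h import *
im=arm.get_image("wrist"); c=cam("wrist"); save("wrist","w14.png",None,1,im)
for cc,a,p in blobs(im,"blue",200): print(cc,a,[np.round(x,4) for x in ax("wrist",p,.045,c)])
go([.4345,.054,.1],94.1)
E
```

```text
clock: 17.68
position: [0.6299, 0.1356, 0.1141]
ee_rot: [-2.318, -2.12, -0.001]
force: [-0.0, 0.3, -0.5]
width: 0.497
[252.58557092 201.94304312] 3687 [array([0.629 , 0.1357]), np.float64(174.6449), np.float64(0.0876), np.float64(0.0263)]
at [0.6296 0.1355 0.1137] yaw 84.9 q7 1.4 dp [-0.0986 -0.1871  0.0138] rot [-0.001 -0.001 -0.161] alt [-1.000e-03  1.000e-03  2.981e+00] t 17.73 F [ 0.1 -0.3  0.2] w 0.498
```

View pics/w14.png

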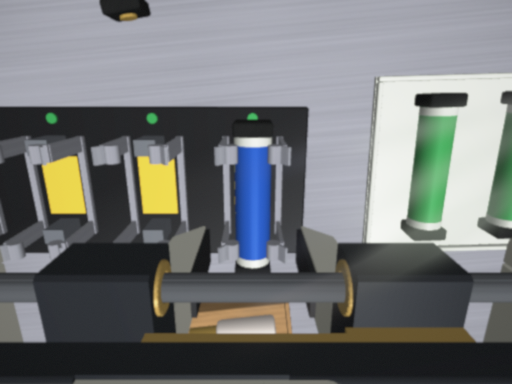

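```bash
python3 -m pendant '[{"dp":[-0.0986,-0.187,0.01],"rotation":[0,0,-0.161],"fingers":0},{"dp":[-0.0986,-0.187,0.01],"rotation":[0,0,-0.161],"fingers":0},{"dp":[-0.0986,-0.187,0.01],"rotation":[0,0,-0.161],"fingers":0},{"dp":[-0.0986,-0.187,0.01],"rotation":[0,0,-0.161],"fingers":0},{"dp":[-0.0986,-0.187,0.013],"rotation":[0,0,-0.161],"fingers":0},{"dp":[-0.0986,-0.187,0.013],"rotation":[0,0,-0.161],"fingers":0}]' 55
python3 - <<'E'
from h import *
im=arm.get_image("wrist"); c=cam("wrist"); save("wrist","w15.png",None,1,im)
for cc,a,p in blobs(im,"blue",200): print(cc,a,[np.round(x,4) for x in ax("wrist",p,.0135,c)])
go([.4345,.054,.003],94.1)
E
```

```text
clock: 18.48
position: [0.4354, 0.0544, 0.1004]
ee_rot: [-2.139, -2.3, 0.0]
force: [0.7, 0.7, -0.3]
width: 0.502
[  4.99652174 158.24521739] 575 [array([ 0.4195, -0.1362]), np.float64(164.9918), np.float64(0.0577), np.float64(0.011)]
[252.27460025 194.34409594] 3252 [array([0.4351, 0.0544]), np.float64(4.4228), np.float64(0.0876), np.float64(0.0248)]
at [0.4357 0.0545 0.1005] yaw 94.1 q7 1.57 dp [-0.0004 -0.0012  0.0975] rot [-0.    -0.     0.001] alt [ 1.000e-03 -1.000e-03 -3.141e+00] t 18.52 F [ 1.8 -0.   0.9] w 0.502
```

View pics/w15.png

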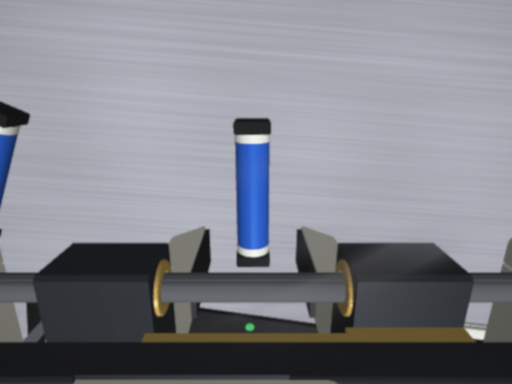

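```bash
python3 -m pendant '[{"dp":[0,-0.001,0.06],"rotation":[0,0,0],"fingers":0},{"dp":[0,-0.001,0.09],"rotation":[0,0,0],"fingers":0},{"dp":[0,-0.001,0.097],"rotation":[0,0,0],"fingers":0},{"dp":[0,-0.001,0.097],"rotation":[0,0,0],"fingers":0},{"dp":[0,-0.001,0.097],"rotation":[0,0,0],"fingers":1},{"dp":[0,-0.001,0.097],"rotation":[0,0,0],"fingers":1},{"dp":[0,-0.001,0.097],"rotation":[0,0,0],"fingers":1},{"dp":[0,-0.001,0.097],"rotation":[0,0,0],"fingers":1}]' 55
python3 - <<'E'
from h import *
go([.6222,.0562,.12],84.8)
E
```

```text
clock: 19.52
position: [0.4353, 0.0547, 0.0043]
ee_rot: [2.139, 2.3, 0.002]
force: [-1.0, 0.0, 8.2]
width: 0.27
at [0.4353 0.0547 0.0043] yaw 94.2 q7 1.68 dp [-0.0119  0.1866 -0.1155] rot [ 0.001 -0.001  0.163] alt [ 2.000e-03  2.000e-03 -2.978e+00] t 19.52 F [-1.   0.   8.2] w 0.27
```

```bash
python3 -m pendant '[{"dp":[0,0,-0.06],"rotation":[0,0,0],"fingers":1},{"dp":[0,0,-0.116],"rotation":[0,0,0.1],"fingers":1},{"dp":[-0.012,0.1866,-0.116],"rotation":[0,0,0.163],"fingers":1},{"dp":[-0.012,0.1866,-0.116],"rotation":[0,0,0.163],"fingers":1},{"dp":[-0.012,0.1866,-0.116],"rotation":[0,0,0.163],"fingers":1},{"dp":[-0.012,0.1866,-0.116],"rotation":[0,0,0.163],"fingers":1},{"dp":[-0.012,0.1866,-0.116],"rotation":[0,0,0.163],"fingers":1},{"dp":[-0.012,0.1866,-0.116],"rotation":[0,0,0.163],"fingers":1}]' 55
python3 - <<'E'
from h import *
save("wrist","w16.png")
go([.6222,.0562,.06],84.8)
E
```

```text
clock: 20.52
position: [0.6208, 0.0561, 0.1206]
ee_rot: [-2.319, -2.118, -0.001]
force: [-0.4, 0.2, -0.9]
width: 0.268
at [0.621  0.0562 0.1208] yaw 84.8 q7 1.55 dp [-0.      0.0012  0.0608] rot [ 0.    -0.001  0.   ] alt [ 2.000e-03  0.000e+00 -3.141e+00] t 20.57 F [-0.9 -0.5 -2.1] w 0.271
```

View pics/w16.png

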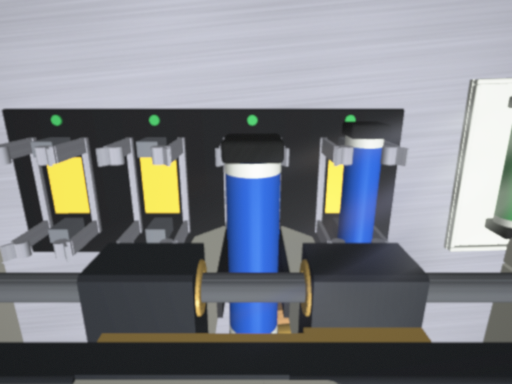

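```bash
python3 -m pendant '[{"dp":[0,0.0012,0.03],"rotation":[0,0,0],"fingers":1},{"dp":[0,0.0012,0.055],"rotation":[0,0,0],"fingers":1},{"dp":[0,0.0012,0.063],"rotation":[0,0,0],"fingers":1},{"dp":[0,0.0012,0.071],"rotation":[0,0,0],"fingers":1},{"dp":[0,0.0012,0.079],"rotation":[0,0,0],"fingers":1},{"dp":[0,0.0012,0.085],"rotation":[0,0,0],"fingers":1},{"dp":[0,0.0012,0.089],"rotation":[0,0,0],"fingers":1},{"dp":[0,0.0012,0.089],"rotation":[0,0,0],"fingers":1},{"dp":[0,0.0012,0.089],"rotation":[0,0,0],"fingers":1}]' 55
python3 - <<'E'
from h import *
save("wrist","w17.png")
go([.6222,.0562,.034],84.8)
E
```

```text
clock: 21.7
position: [0.623, 0.056, 0.0355]
ee_rot: [-2.32, -2.118, -0.006]
force: [-12.2, -1.7, 36.1]
width: 0.272
at [0.623  0.056  0.0355] yaw 84.8 q7 1.59 dp [ 0.0001 -0.0009  0.0015] rot [ 0.003 -0.003 -0.   ] alt [-0.005 -0.004  3.141] t 21.75 F [-10.7  -0.5  36.3] w 0.265
```

View pics/w17.png

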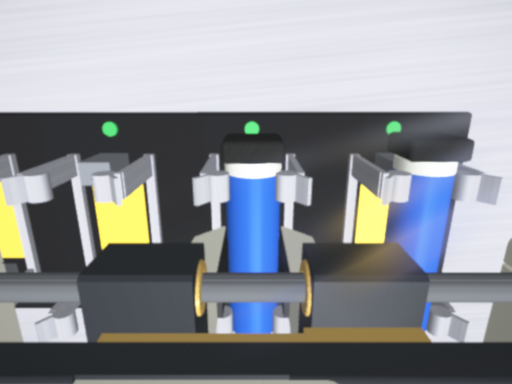

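```bash
python3 -m pendant '[{"dp":[0,0,-0.001],"rotation":[0,0,0],"fingers":0.1},{"dp":[0,0,-0.001],"rotation":[0,0,0],"fingers":0.1},{"dp":[0,0,-0.001],"rotation":[0,0,0],"fingers":0.1},{"dp":[0,0,-0.05],"rotation":[0,0,0],"fingers":0.1},{"dp":[0,0,-0.08],"rotation":[0,0,0],"fingers":0},{"dp":[0,0,-0.08],"rotation":[0,0,0],"fingers":0},{"dp":[0,0,-0.08],"rotation":[0,0,0],"fingers":0}]' 55
python3 - <<'E'
from h import *
im=arm.get_image("wrist"); c=cam("wrist"); save("wrist","w18.png",None,1,im)
for cc,a,p in blobs(im,"blue",200): print(cc,a,[np.round(x,4) for x in ax("wrist",p,.045,c)])
go([.436,-.155,.1],68.7)
E
```

```text
clock: 22.62
position: [0.6223, 0.056, 0.1146]
ee_rot: [-2.319, -2.118, -0.005]
force: [-0.4, -0.5, -1.2]
width: 0.499
[252.68644068 202.84800437] 3658 [array([0.6223, 0.0562]), np.float64(174.6327), np.float64(0.088), np.float64(0.0266)]
[362.81654457 196.31166056] 3276 [array([0.6244, 0.1373]), np.float64(173.2058), np.float64(0.074), np.float64(0.0278)]
at [0.622  0.0559 0.1142] yaw 84.8 q7 1.55 dp [-0.2269 -0.1661  0.0135] rot [ 0.    -0.003  0.281] alt [ 0.004  0.    -2.861] t 22.68 F [-0.1  0.1  0.2] w 0.495
```

View pics/w18.png

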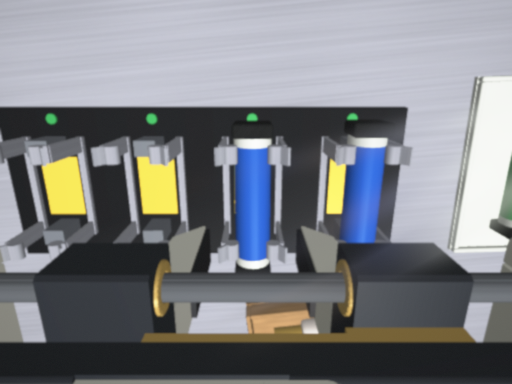

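```bash
python3 -m pendant '[{"dp":[-0.227,-0.166,0.01],"rotation":[0,0,0.281],"fingers":0},{"dp":[-0.227,-0.166,0.01],"rotation":[0,0,0.281],"fingers":0},{"dp":[-0.227,-0.166,0.01],"rotation":[0,0,0.281],"fingers":0},{"dp":[-0.227,-0.166,0.01],"rotation":[0,0,0.281],"fingers":0},{"dp":[-0.227,-0.166,0.01],"rotation":[0,0,0.281],"fingers":0},{"dp":[-0.227,-0.166,0.013],"rotation":[0,0,0.281],"fingers":0},{"dp":[-0.227,-0.166,0.013],"rotation":[0,0,0.281],"fingers":0}]' 55
python3 - <<'E'
from h import *
im=arm.get_image("wrist"); c=cam("wrist"); save("wrist","w19.png",None,1,im)
for cc,a,p in blobs(im,"blue",200): print(cc,a,[np.round(x,4) for x in ax("wrist",p,.0135,c)])
go([.436,-.155,.0035],68.7)
E
```

```text
clock: 23.55
position: [0.4362, -0.1544, 0.0998]
ee_rot: [-2.591, -1.772, -0.002]
force: [0.5, 0.9, 0.1]
width: 0.501
[253.42391638 195.34552721] 3253 [array([ 0.4368, -0.1534]), np.float64(160.1008), np.float64(0.088), np.float64(0.0248)]
at [ 0.4366 -0.1542  0.1   ] yaw 68.8 q7 1.72 dp [-0.0012 -0.0002  0.0965] rot [-0.001 -0.003  0.001] alt [ 4.00e-03 -1.00e-03 -3.14e+00] t 23.6 F [-0.8  0.2 -0.8] w 0.499
```

View pics/w19.png

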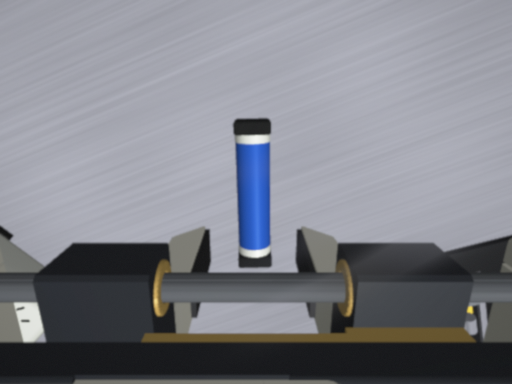

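```bash
python3 -m pendant '[{"dp":[0.0005,0,0.06],"rotation":[0,-0.003,-0.022],"fingers":0},{"dp":[0.0005,0,0.09],"rotation":[0,-0.003,-0.022],"fingers":0},{"dp":[0.0005,0,0.0965],"rotation":[0,-0.003,-0.022],"fingers":0},{"dp":[0.0005,0,0.0965],"rotation":[0,-0.003,-0.022],"fingers":0},{"dp":[0.0005,0,0.0965],"rotation":[0,-0.003,-0.022],"fingers":1},{"dp":[0.0005,0,0.0965],"rotation":[0,-0.003,-0.022],"fingers":1},{"dp":[0.0005,0,0.0965],"rotation":[0,-0.003,-0.022],"fingers":1},{"dp":[0.0005,0,0.0965],"rotation":[0,-0.003,-0.022],"fingers":1}]' 55
python3 - <<'E'
from h import *
go([.615,-.0229,.12],84.8)
E
```

```text
clock: 24.6
position: [0.4375, -0.1535, 0.0043]
ee_rot: [2.572, 1.803, 0.001]
force: [-1.0, 1.2, 8.1]
width: 0.266
at [ 0.4375 -0.1535  0.0043] yaw 70.0 q7 1.87 dp [ 0.1833  0.1224 -0.1156] rot [ 0.001 -0.    -0.257] alt [-0.000e+00 -1.000e-03  2.884e+00] t 24.6 F [-1.   1.2  8.1] w 0.266
```

```bash
python3 -m pendant '[{"dp":[0,0,-0.06],"rotation":[0,0,0],"fingers":1},{"dp":[0,0,-0.116],"rotation":[0,0,-0.1],"fingers":1},{"dp":[0.1833,0.1224,-0.116],"rotation":[0,0,-0.257],"fingers":1},{"dp":[0.1833,0.1224,-0.116],"rotation":[0,0,-0.257],"fingers":1},{"dp":[0.1833,0.1224,-0.116],"rotation":[0,0,-0.257],"fingers":1},{"dp":[0.1833,0.1224,-0.116],"rotation":[0,0,-0.257],"fingers":1},{"dp":[0.1833,0.1224,-0.116],"rotation":[0,0,-0.257],"fingers":1},{"dp":[0.1833,0.1224,-0.116],"rotation":[0,0,-0.257],"fingers":1},{"dp":[0.1833,0.1224,-0.116],"rotation":[0,0,-0.257],"fingers":1}]' 55
python3 - <<'E'
from h import *
save("wrist","w20.png")
go([.615,-.0229,.06],84.8)
E
```

```text
clock: 25.72
position: [0.614, -0.0243, 0.1206]
ee_rot: [2.322, 2.115, -0.0]
force: [0.6, 0.0, -2.0]
width: 0.268
at [ 0.6142 -0.0241  0.1206] yaw 84.7 q7 1.69 dp [0.0013 0.0007 0.0606] rot [ 0.     0.    -0.002] alt [ 0.000e+00 -1.000e-03  3.139e+00] t 25.77 F [-0.3 -0.3 -1.4] w 0.271
```

View pics/w20.png

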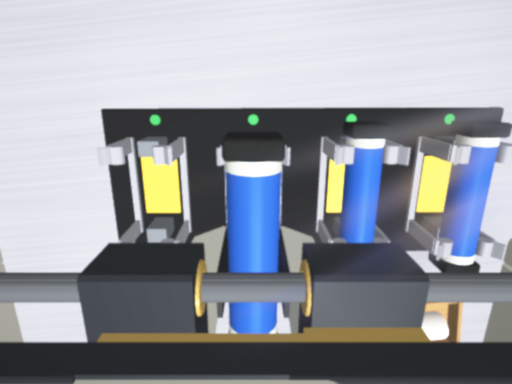

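```bash
python3 -m pendant '[{"dp":[0.0013,0.0007,0.03],"rotation":[0,0,-0.002],"fingers":1},{"dp":[0.0013,0.0007,0.055],"rotation":[0,0,-0.002],"fingers":1},{"dp":[0.0013,0.0007,0.063],"rotation":[0,0,-0.002],"fingers":1},{"dp":[0.0013,0.0007,0.071],"rotation":[0,0,-0.002],"fingers":1},{"dp":[0.0013,0.0007,0.079],"rotation":[0,0,-0.002],"fingers":1},{"dp":[0.0013,0.0007,0.085],"rotation":[0,0,-0.002],"fingers":1},{"dp":[0.0013,0.0007,0.0885],"rotation":[0,0,-0.002],"fingers":1},{"dp":[0.0013,0.0007,0.0885],"rotation":[0,0,-0.002],"fingers":1},{"dp":[0.0013,0.0007,0.0885],"rotation":[0,0,-0.002],"fingers":1}]' 55
python3 - <<'E'
from h import *
go([.615,-.0229,.034],84.8)
E
```

```text
clock: 26.9
position: [0.6159, -0.0235, 0.0354]
ee_rot: [2.32, 2.116, 0.004]
force: [-9.2, -1.3, 31.8]
width: 0.27
at [ 0.6159 -0.0235  0.0354] yaw 84.7 q7 1.74 dp [ 0.0005 -0.0009  0.0014] rot [ 0.003 -0.001 -0.001] alt [-1.000e-03 -4.000e-03  3.141e+00] t 26.9 F [-9.2 -1.3 31.8] w 0.27
```

```bash
python3 -m pendant '[{"dp":[0,0,-0.001],"rotation":[0,0,0],"fingers":0.1},{"dp":[0,0,-0.001],"rotation":[0,0,0],"fingers":0.1},{"dp":[0,0,-0.001],"rotation":[0,0,0],"fingers":0.1},{"dp":[0,0,-0.05],"rotation":[0,0,0],"fingers":0.1},{"dp":[0,0,-0.1],"rotation":[0,0,0],"fingers":0},{"dp":[0,0,-0.16],"rotation":[0,0,0],"fingers":0},{"dp":[0,0,-0.18],"rotation":[0,0,0],"fingers":0},{"dp":[0,0,-0.18],"rotation":[0,0,0],"fingers":0}]' 55
python3 - <<'E'
from h import *
im=arm.get_image("wrist"); c=cam("wrist"); save("wrist","w21.png",None,1.5,im)
for cc,a,p in blobs(im,"blue",200): print(cc,a,[np.round(x,4) for x in ax("wrist",p,.045,c)])
save("scene","s2.png",(60,60,400,320),2.3)
go([.42,-.384,.22],90)
E
```

```text
clock: 27.9
position: [0.6163, -0.0236, 0.2168]
ee_rot: [2.318, 2.115, 0.008]
force: [0.1, -0.2, -0.8]
width: 0.503
[252.9771615  167.44970092] 1839 [array([ 0.6126, -0.0225]), np.float64(174.1637), np.float64(0.0839), np.float64(0.0264)]
[330.16777778 168.19833333] 1800 [array([0.6206, 0.0568]), np.float64(174.6898), np.float64(0.0839), np.float64(0.0267)]
[408.46685237 167.23788301] 1795 [array([0.6269, 0.1374]), np.float64(174.6487), np.float64(0.0828), np.float64(0.0278)]
at [ 0.6148 -0.0233  0.2142] yaw 84.8 q7 1.65 dp [-0.3769 -0.161  -0.0063] rot [ 0.001 -0.001 -0.091] alt [-1.00e-03 -2.00e-03  3.05e+00] t 28.0 F [-0.5 -0.2  0.1] w 0.5
```

View pics/w21.png

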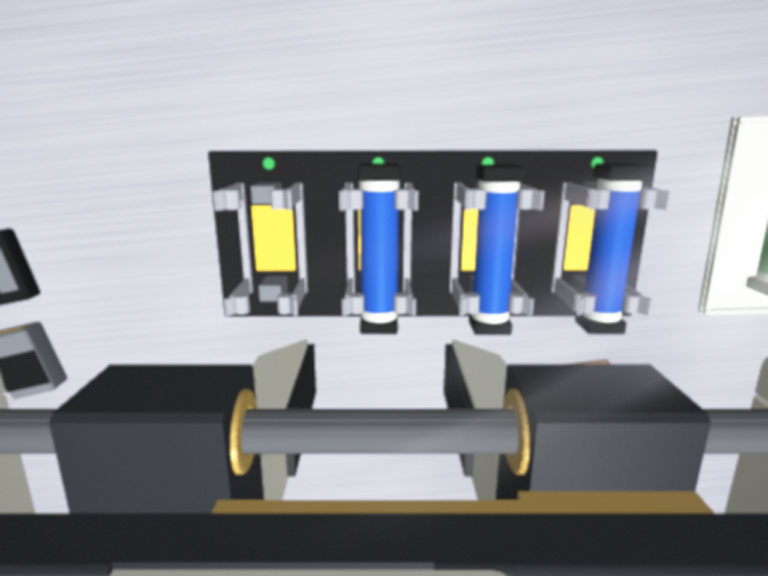

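View pics/s2.png

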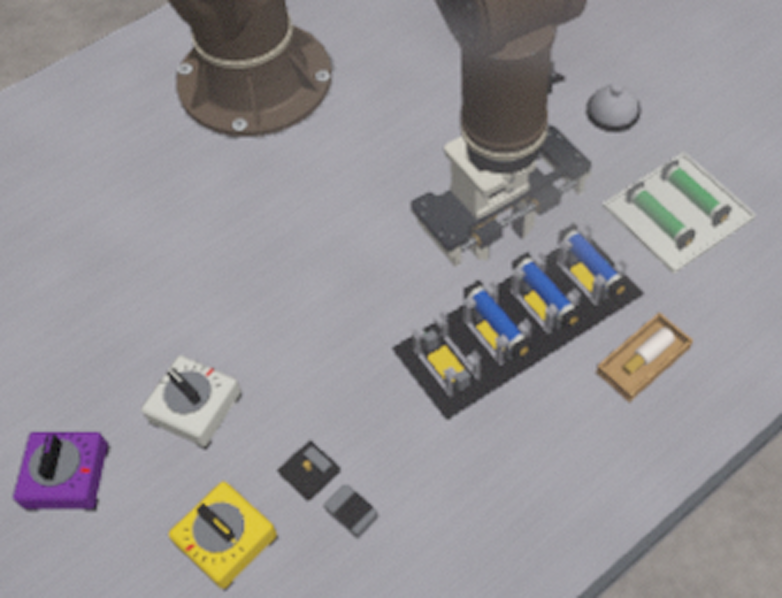

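```bash
python3 -m pendant '[{"dp":[-0.377,-0.161,-0.006],"rotation":[0,0,-0.091],"fingers":0},{"dp":[-0.377,-0.161,-0.006],"rotation":[0,0,-0.091],"fingers":0},{"dp":[-0.377,-0.161,-0.006],"rotation":[0,0,-0.091],"fingers":0},{"dp":[-0.377,-0.161,-0.006],"rotation":[0,0,-0.091],"fingers":0},{"dp":[-0.377,-0.161,-0.006],"rotation":[0,0,-0.091],"fingers":0},{"dp":[-0.377,-0.161,-0.006],"rotation":[0,0,-0.091],"fingers":0},{"dp":[-0.377,-0.161,-0.006],"rotation":[0,0,-0.091],"fingers":0},{"dp":[-0.377,-0.161,-0.006],"rotation":[0,0,-0.091],"fingers":0},{"dp":[-0.377,-0.161,-0.006],"rotation":[0,0,-0.091],"fingers":0}]' 55
python3 - <<'E'
from h import *
im=arm.get_image("wrist"); save("wrist","w22.png",None,1.5,im)
import pickle; pickle.dump((im,cam("wrist")),open("w22.pkl","wb"))
go([.42,-.384,.22],90)
E
```

```text
clock: 29.12
position: [0.42, -0.383, 0.2183]
ee_rot: [-2.22, -2.22, -0.002]
force: [-0.0, 0.6, 0.4]
width: 0.502
at [ 0.4205 -0.3826  0.2186] yaw 90.1 q7 2.45 dp [-0.0014 -0.0005 -0.0014] rot [ 0.    -0.002  0.001] alt [ 0.004  0.    -3.14 ] t 29.18 F [-0.4  0.1  0.4] w 0.501
```

View pics/w22.png

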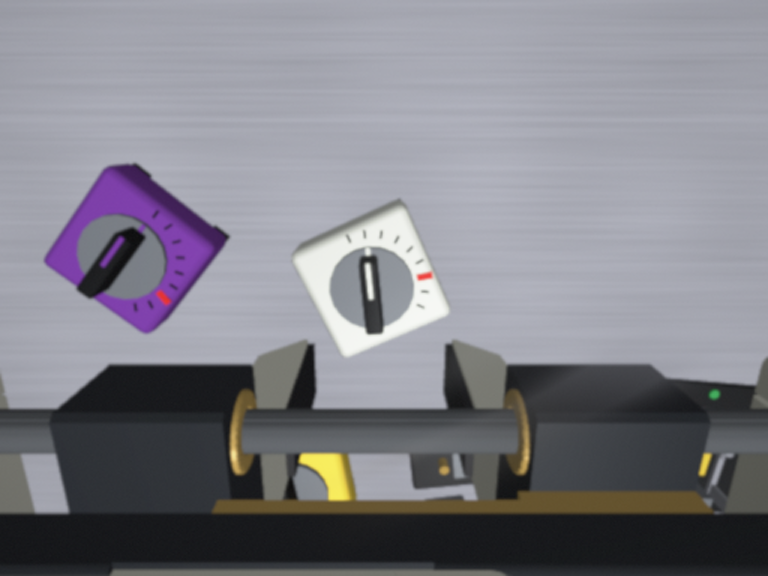

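```bash
python3 - <<'E'
import pickle,cv2
im,c=pickle.load(open("w22.pkl","rb"))
cr=im[125:245,185:310]; cv2.imwrite("pics/w22c.png",cv2.resize(cr,None,fx=6,fy=6,interpolation=cv2.INTER_CUBIC)[:600])
cv2.imwrite("pics/w22c.png",cv2.resize(cr,None,fx=5,fy=5,interpolation=cv2.INTER_CUBIC))
E
```

```text
(no output)
```

View pics/w22c.png

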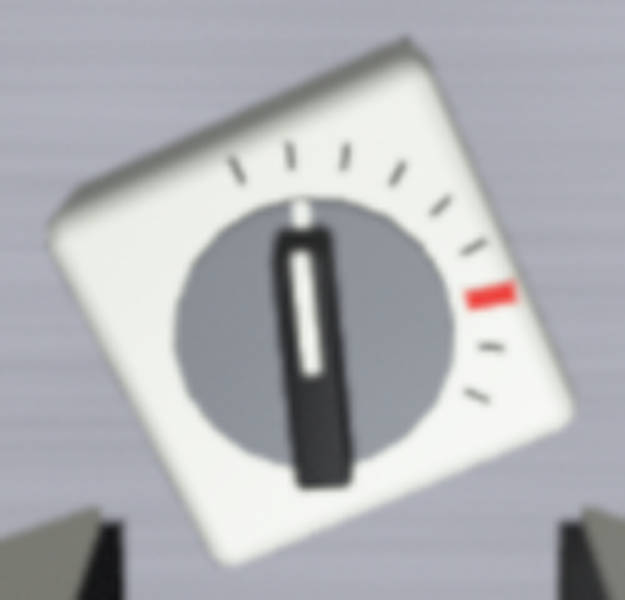

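```bash
python3 - <<'E'
from h import *
import pickle
im,c=pickle.load(open("w22.pkl","rb"))
f=lambda p,z:p2w("wrist",np.array(p)/5+(184.6,124.6),z,c)
F=f([(174,333),(454,333),(313,196),(315,470)],.051); C=(F[:2].mean(0)+F[2:].mean(0))/2
print("flange",F.round(4),"C",C.round(4))
P=f([(302,213)],.051)[0]; L=f([(301,250),(311,375)],.075); 
T=f([(237,171),(291,156),(345,157),(398,174),(440,206),(474,247),(491,295),(491,347),(477,396)],.044)
cf=np.array([[t[0],t[1],1] for t in T]); s=np.linalg.lstsq(cf,-(T[:,:2]**2).sum(1),rcond=None)[0]; Ct=-s[:2]/2; print("tick circle",Ct,"r",np.sqrt(Ct@Ct-s[2]))
B=f([(276,232),(330,230),(297,488),(352,486)],.075); print("bar",B.round(4),B.mean(0).round(4))
an=lambda v:np.degrees(np.arctan2(v[1],v[0]))%360
print("white line ctr axis",L.round(4),an(L[0]-L[1]))
for cc in(C[:2],Ct):
    a=[an(t[:2]-cc) for t in T]; print("ticks",np.round(a,1),"pointer",an(P[:2]-cc))
v=(B[0]+B[1]-B[2]-B[3]); print("bar dir",an(v))
E
```

```text
flange [[ 0.4416 -0.4168  0.051 ]
 [ 0.4415 -0.3582  0.051 ]
 [ 0.4123 -0.3876  0.051 ]
 [ 0.4723 -0.3873  0.051 ]] C [ 0.4419 -0.3875  0.051 ]
tick circle [ 0.44307164 -0.38736738] r 0.03806462344552268
bar [[ 0.414  -0.3943  0.075 ]
 [ 0.4136 -0.384   0.075 ]
 [ 0.4665 -0.3906  0.075 ]
 [ 0.4661 -0.3796  0.075 ]] [ 0.44   -0.3871  0.075 ]
white line ctr axis [[ 0.4175 -0.3896  0.075 ]
 [ 0.4427 -0.3877  0.075 ]] 184.13639372811303
ticks [205.6 187.4 170.  152.  134.7 117.1 100.1  82.7  65.5] pointer 185.2213275886011
ticks [204.9 187.3 170.4 152.9 136.1 118.7 101.9  84.4  67. ] pointer 185.19165284818166
bar dir 184.39333705232607
```

```bash
python3 - <<'E'
from h import *
go([.442,-.3875,.11],94.4)
E
```

```text
at [ 0.4205 -0.3826  0.2186] yaw 90.1 q7 2.45 dp [-0.0052  0.0214  0.1086] rot [ 0.    -0.002 -0.076] alt [-0.004 -0.     3.066] t 29.18 F [-0.4  0.1  0.4] w 0.501
```

```bash
python3 -m pendant '[{"dp":[-0.0052,0.0214,0.06],"rotation":[0,0,-0.076],"fingers":0},{"dp":[-0.0052,0.0214,0.1],"rotation":[0,0,-0.076],"fingers":0},{"dp":[-0.0052,0.0214,0.1086],"rotation":[0,0,-0.076],"fingers":0},{"dp":[-0.0052,0.0214,0.1086],"rotation":[0,0,-0.076],"fingers":0},{"dp":[-0.0052,0.0214,0.1086],"rotation":[0,0,-0.076],"fingers":0}]' 30
python3 - <<'E'
from h import *
import pickle
im=arm.get_image("wrist"); save("wrist","w23.png",(150,80,360,280),3.5,im); pickle.dump((im,cam("wrist")),open("w23.pkl","wb"))
go([.442,-.3875,.051],94.4)
E
```

```text
clock: 29.8
position: [0.4428, -0.3881, 0.1118]
ee_rot: [2.133, 2.305, 0.003]
force: [0.0, -0.0, 0.5]
width: 0.5
at [ 0.4428 -0.3881  0.1118] yaw 94.4 q7 2.58 dp [ 0.0007 -0.0009  0.0608] rot [ 0.003 -0.001  0.   ] alt [ 1.000e-03  4.000e-03 -3.141e+00] t 29.85 F [-0.2 -1.1  0.9] w 0.502
```

View pics/w23.png

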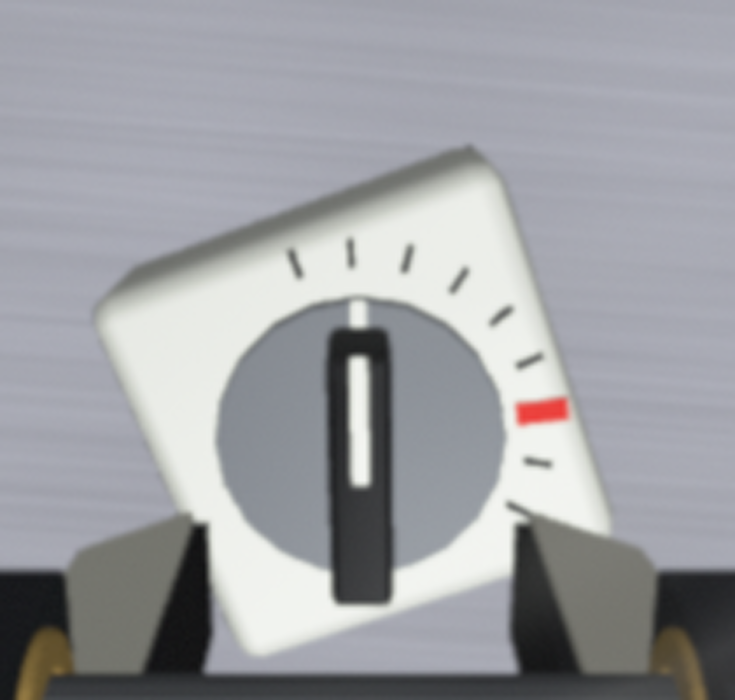

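```bash
python3 -m pendant '[{"dp":[0,-0.001,0.04],"rotation":[0.003,0,0],"fingers":0},{"dp":[0,-0.001,0.056],"rotation":[0.003,0,0],"fingers":0},{"dp":[0,-0.001,0.058],"rotation":[0.003,0,0],"fingers":0},{"dp":[0,-0.001,0.058],"rotation":[0.003,0,0],"fingers":0},{"dp":[0,-0.001,0.058],"rotation":[0.003,0,0],"fingers":0}]' 30
python3 - <<'E'
from h import *
go([.442,-.3875,.051],94.4)
E
```

```text
clock: 30.48
position: [0.4424, -0.3887, 0.0548]
ee_rot: [2.134, 2.305, 0.001]
force: [0.1, -0.3, -0.0]
width: 0.499
at [ 0.4424 -0.3887  0.0548] yaw 94.4 q7 2.62 dp [ 0.0013 -0.0004  0.0038] rot [0.001 0.    0.   ] alt [-1.000e-03  1.000e-03 -3.141e+00] t 30.48 F [ 0.1 -0.3 -0. ] w 0.499
```

```bash
python3 -m pendant '[{"dp":[0.0007,0,0.003],"rotation":[0,0,0],"fingers":0},{"dp":[0.0007,0,0.003],"rotation":[0,0,0],"fingers":0.5},{"dp":[0.0007,0,0.003],"rotation":[0,0,0],"fingers":1},{"dp":[0.0007,0,0.003],"rotation":[0,0,0],"fingers":1},{"dp":[0.0007,0,0.003],"rotation":[0,0,0],"fingers":1},{"dp":[0.0007,0,0.003],"rotation":[0,0,0],"fingers":1}]' 30
python3 - <<'E'
from h import *
go([.442,-.3875,.051],94.4)
print(arm.observe()["ft_torque"])
E
```

```text
clock: 31.22
position: [0.4424, -0.3881, 0.0518]
ee_rot: [2.133, 2.305, 0.0]
force: [-0.4, -0.0, -0.4]
width: 0.13
at [ 0.4424 -0.3881  0.0518] yaw 94.4 q7 2.62 dp [ 0.0006 -0.0004  0.0008] rot [0.001 0.001 0.   ] alt [-1.000e-03  1.000e-03 -3.141e+00] t 31.23 F [-0.4 -0.  -0.4] w 0.13
[-0.10708717  0.01491051  0.04856943]
```

Gripped (12 mm), no side force. Now press.

```bash
python3 -m pendant '[{"dp":[0,0,0.0015],"rotation":[0,0,0],"fingers":1},{"dp":[0,0,0.0025],"rotation":[0,0,0],"fingers":1},{"dp":[0,0,0.0025],"rotation":[0,0,0],"fingers":1},{"dp":[0,0,0.0025],"rotation":[0,0,0],"fingers":1}]' 30; python3 -c "
from h import *
go([.442,-.3875,.051],94.4)"
```

```text
clock: 31.72
position: [0.4425, -0.3882, 0.0515]
ee_rot: [2.133, 2.304, 0.003]
force: [-6.8, 6.8, 28.6]
width: 0.129
at [ 0.4425 -0.3882  0.0515] yaw 94.4 q7 2.62 dp [ 0.0007 -0.0005  0.0005] rot [0.002 0.    0.   ] alt [-0.     0.004 -3.141] t 31.73 F [-6.8  6.8 28.6] w 0.129
```

```bash
python3 -m pendant '[{"dp":[0,0,0.001],"rotation":[0,0,0],"fingers":1},{"dp":[0,0,0.001],"rotation":[0,0,0],"fingers":1}]' 30; python3 -c "
from h import *
go([.442,-.3875,.051],94.4);print(arm.observe()['ft_torque'])"
```

```text
clock: 31.98
position: [0.4425, -0.3882, 0.0517]
ee_rot: [2.133, 2.304, 0.004]
force: [-3.4, 3.7, 15.2]
width: 0.129
at [ 0.4425 -0.3882  0.0517] yaw 94.4 q7 2.62 dp [ 0.0007 -0.0004  0.0007] rot [ 0.003 -0.     0.   ] alt [ 0.     0.005 -3.142] t 31.98 F [-3.4  3.7 15.2] w 0.129
[0.85784493 0.78717835 0.0470696 ]
```

```bash
python3 -m pendant '[{"dp":[0,0,0.001],"rotation":[0,0,0.08],"fingers":1},{"dp":[0,0,0.001],"rotation":[0,0,0.16],"fingers":1},{"dp":[0,0,0.001],"rotation":[0,0,0.24],"fingers":1},{"dp":[0,0,0.001],"rotation":[0,0,0.3],"fingers":1},{"dp":[0,0,0.001],"rotation":[0,0,0.3],"fingers":1}]' 30; python3 -c "
from h import *
import pickle
go([.442,-.3875,.051],94.4);print(arm.observe()['ft_torque'])
im=arm.get_image('wrist'); save('wrist','w24.png',(130,60,380,280),3,im); save('top','t3.png',(290,180,410,270),6)"
```

```text
clock: 32.6
position: [0.4425, -0.388, 0.0517]
ee_rot: [2.455, 1.958, 0.005]
force: [-3.2, 3.8, 13.9]
width: 0.128
at [ 0.4425 -0.388   0.0517] yaw 77.2 q7 2.39 dp [ 0.0004 -0.0006  0.0007] rot [ 0.004 -0.001 -0.301] alt [-2.000e-03 -5.000e-03  2.841e+00] t 32.6 F [-3.2  3.8 13.9] w 0.128
[ 0.86519306  0.78357546 -0.07695402]
```

View pics/w24.png

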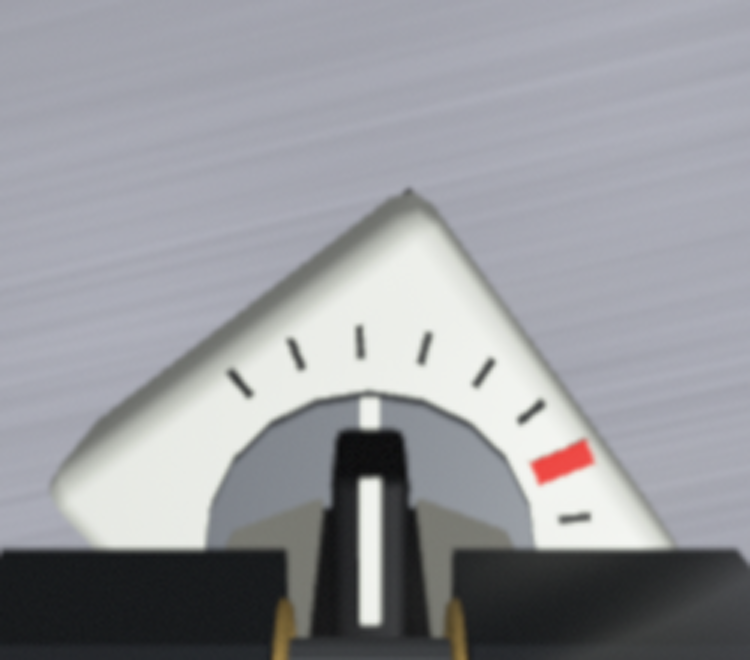

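```bash
python3 -m pendant '[{"dp":[0,0,0.001],"rotation":[0,0,0.1],"fingers":1},{"dp":[0,0,0.001],"rotation":[0,0,0.2],"fingers":1},{"dp":[0,0,0.001],"rotation":[0,0,0.3],"fingers":1},{"dp":[0,0,0.001],"rotation":[0,0,0.4],"fingers":1},{"dp":[0,0,0.001],"rotation":[0,0,0.5],"fingers":1},{"dp":[0,0,0.001],"rotation":[0,0,0.58],"fingers":1},{"dp":[0,0,0.001],"rotation":[0,0,0.58],"fingers":1}]' 30; python3 -c "
from h import *
go([.442,-.3875,.051],11.5);print(arm.observe()['ft_torque'])"
```

```text
clock: 33.58
position: [0.4426, -0.3878, 0.0517]
ee_rot: [2.914, 1.174, 0.007]
force: [-2.0, 4.4, 14.2]
width: 0.134
at [ 0.4426 -0.3878  0.0517] yaw 43.9 q7 1.94 dp [-0.0003 -0.0007  0.0007] rot [ 0.001 -0.005  0.566] alt [ 6.000e-03  1.000e-03 -2.576e+00] t 33.58 F [-2.   4.4 14.2] w 0.134
[ 0.80574882  0.66896022 -0.10159037]
```

```bash
python3 -m pendant '[{"dp":[0,0,0.001],"rotation":[0,0,0.1],"fingers":1},{"dp":[0,0,0.001],"rotation":[0,0,0.2],"fingers":1},{"dp":[0,0,0.001],"rotation":[0,0,0.3],"fingers":1},{"dp":[0,0,0.001],"rotation":[0,0,0.4],"fingers":1},{"dp":[0,0,0.001],"rotation":[0,0,0.5],"fingers":1},{"dp":[0,0,0.001],"rotation":[0,0,0.55],"fingers":1},{"dp":[0,0,0.001],"rotation":[0,0,0.55],"fingers":1}]' 30; python3 -c "
from h import *
import pickle
go([.442,-.3875,.051],11.5);print(arm.observe()['ft_torque'])
im=arm.get_image('wrist'); save('wrist','w25.png',(130,60,380,280),3,im);pickle.dump((im,cam('wrist')),open('w25.pkl','wb'))"
```

```text
clock: 34.45
position: [0.4429, -0.3877, 0.0517]
ee_rot: [-3.122, -0.338, -0.009]
force: [-1.2, 4.7, 14.0]
width: 0.129
at [ 0.4429 -0.3877  0.0517] yaw 12.4 q7 1.5 dp [-0.0008 -0.0004  0.0007] rot [-0.001 -0.006  0.015] alt [ 9.000e-03 -1.000e-03 -3.127e+00] t 34.45 F [-1.2  4.7 14. ] w 0.129
[ 0.70209244  0.62266022 -0.05723444]
```

View pics/w25.png

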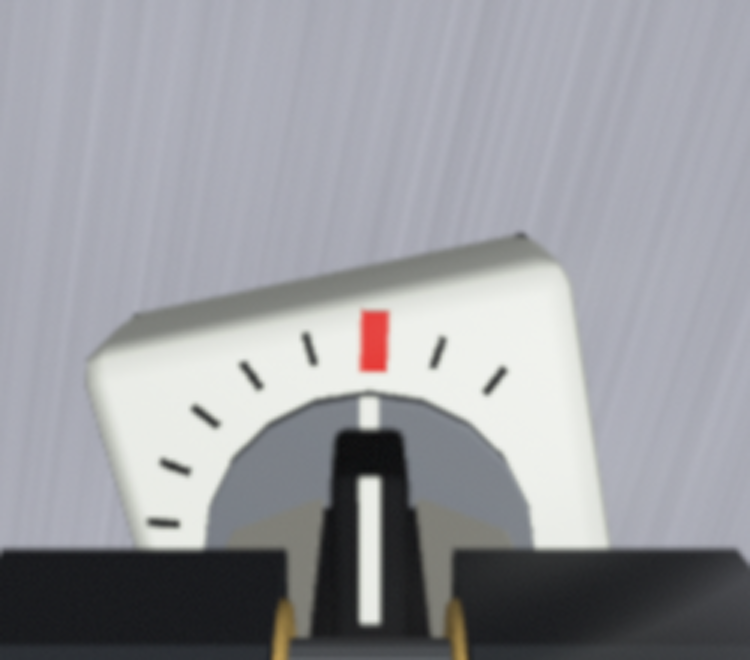

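```bash
python3 - <<'E'
from h import *
import pickle
im,c=pickle.load(open("w25.pkl","rb")); h=im.astype(int)
m=(h[...,2]>150)&(h[...,1]<110)&(h[...,0]<110); yy,xx=np.nonzero(m); print(len(xx))
M=p2w("wrist",(xx.mean(),yy.mean()),.044,c)[0]
P=p2w("wrist",np.array([(369.5,411)])/3+(129.67,59.67),.051,c)[0]
L=p2w("wrist",np.array([(369.8,480),(369.8,622)])/3+(129.67,59.67),.075,c)
an=lambda v:np.degrees(np.arctan2(v[1],v[0]))%360
for C in ((.442,-.3875),(.4429,-.3877)): print(an(M[:2]-C),an(P[:2]-C))
print(an(L[0]-L[1]),M,L)
E
```

```text
149
100.6428491891315 101.77474763221373
101.9130144851073 103.53160992662077
102.43983258330715 [ 0.43500696 -0.35028697  0.044     ] [[ 0.43702694 -0.3639138   0.075     ]
 [ 0.44213388 -0.38706474  0.075     ]]
```

```bash
python3 -m pendant '[{"dp":[0,0,0.001],"rotation":[0,0,0.024],"fingers":1},{"dp":[0,0,0.001],"rotation":[0,0,0.026],"fingers":1},{"dp":[0,0,0.001],"rotation":[0,0,0.026],"fingers":1}]' 30; python3 - <<'E'
from h import *
go([.442,-.3875,.051],11.5);print(arm.observe()['ft_torque'])
im=arm.get_image('wrist'); save('wrist','w26.png',(130,60,380,280),3,im); c=cam("wrist"); h=im.astype(int)
m=(h[...,2]>150)&(h[...,1]<110)&(h[...,0]<110); yy,xx=np.nonzero(m); print(xx.mean()*3-390)
E
```

```text
clock: 34.88
position: [0.4429, -0.3878, 0.0517]
ee_rot: [-3.126, -0.298, -0.01]
force: [-2.8, 2.9, 14.0]
width: 0.13
at [ 0.4429 -0.3878  0.0517] yaw 10.9 q7 1.48 dp [-0.0008 -0.0004  0.0007] rot [-0.001 -0.006 -0.01 ] alt [-1.000e-02  2.000e-03  3.131e+00] t 34.88 F [-2.8  2.9 14. ] w 0.13
[0.64567341 0.80582606 0.12097137]
367.5
```

View pics/w26.png

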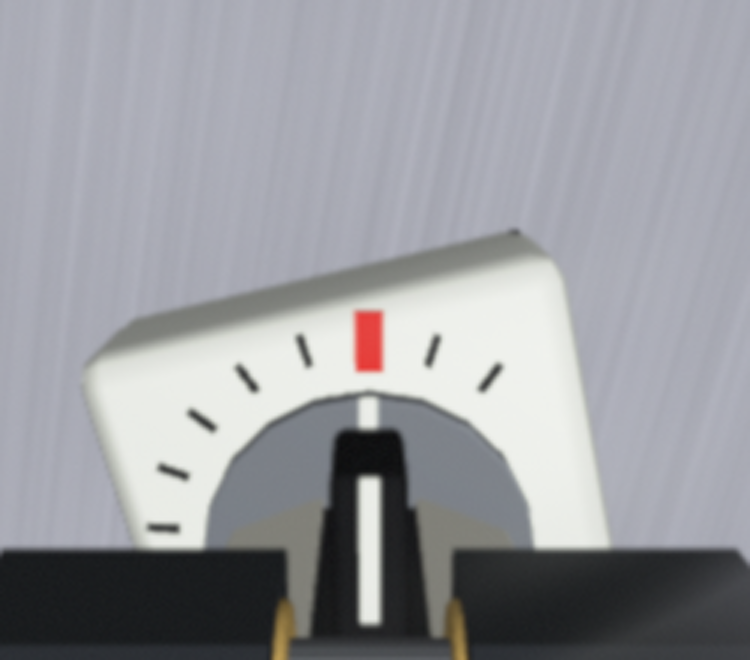

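```bash
python3 -m pendant '[{"dp":[0,0,0.0007],"rotation":[0,0,0],"fingers":1},{"dp":[0,0,0.0007],"rotation":[0,0,0],"fingers":0.6},{"dp":[0,0,0.0004],"rotation":[0,0,0],"fingers":0.4},{"dp":[0,0,-0.001],"rotation":[0,0,0],"fingers":0.2},{"dp":[0,0,-0.005],"rotation":[0,0,0],"fingers":0.1},{"dp":[0,0,-0.02],"rotation":[0,0,0],"fingers":0},{"dp":[0,0,-0.06],"rotation":[0,0,0],"fingers":0},{"dp":[0,0,-0.1],"rotation":[0,0,0],"fingers":0},{"dp":[0,0,-0.12],"rotation":[0,0,0],"fingers":0},{"dp":[0,0,-0.12],"rotation":[0,0,0],"fingers":0}]' 30; python3 - <<'E'
from h import *
import pickle
im=arm.get_image('wrist'); save('wrist','w27.png',(150,60,360,230),3.5,im); pickle.dump((im,cam("wrist")),open("w27.pkl","wb"))
go([.424,.37,.2],90)
E
```

```text
clock: 36.17
position: [0.4426, -0.3885, 0.173]
ee_rot: [-3.127, -0.299, -0.013]
force: [-0.6, -0.0, 0.0]
width: 0.494
at [ 0.4423 -0.3878  0.1717] yaw 10.9 q7 1.36 dp [ 0.126  -0.7475 -0.0265] rot [ 0.004 -0.007 -1.38 ] alt [-0.007 -0.004  1.762] t 36.23 F [ 0.8 -0.3 -0.7] w 0.5
```

View pics/w27.png

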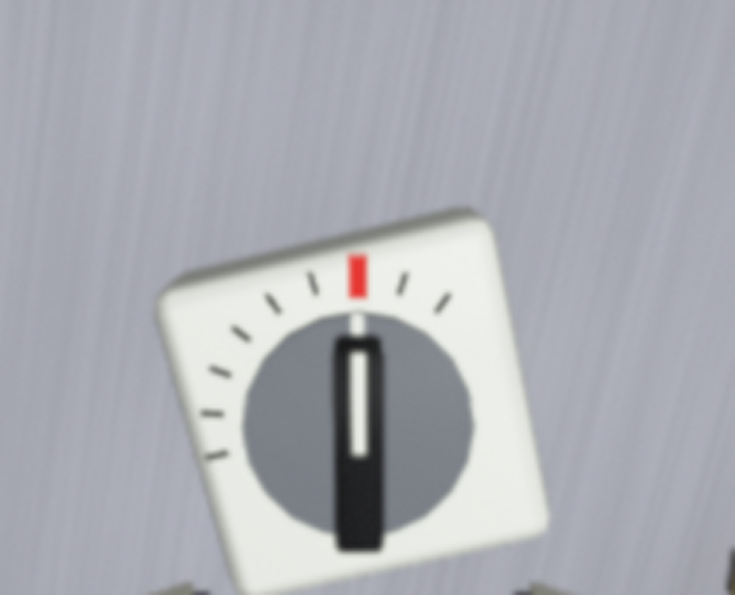

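```bash
python3 - <<'E'
from h import *
import pickle
im,c=pickle.load(open("w27.pkl","rb"))
f=lambda p,z:p2w("wrist",np.array(p)/3.5+(149.64,59.64),z,c)
F=f([(243,425),(475,425),(359,312),(359,536)],.051); print(F.mean(0).round(4))
T=f([(218,455),(212,413),(220,371),(241,333),(273,303),(313,283),(358,276),(402,284),(443,302)],.044)
cf=np.c_[T[:,:2],np.ones(9)]; s=np.linalg.lstsq(cf,-(T[:,:2]**2).sum(1),rcond=None)[0]; Ct=-s[:2]/2; print(Ct)
an=lambda v:np.degrees(np.arctan2(v[1],v[0]))%360
print([round(an(t[:2]-Ct),1) for t in T], an(f([(358,323)],.051)[0][:2]-Ct)); L=f([(359,355),(360,455)],.075); print(an(L[0]-L[1]))
E
```

```text
[ 0.4416 -0.3854  0.051 ]
[ 0.44154228 -0.38623952]
[np.float64(204.6), np.float64(187.2), np.float64(169.9), np.float64(152.6), np.float64(135.4), np.float64(118.2), np.float64(100.9), np.float64(83.8), np.float64(66.5)] 100.93753309645133
101.50781893133033
```

```bash
python3 -c "
from h import *
go([.41,.36,.22],60)"
```

```text
at [ 0.4423 -0.3878  0.1717] yaw 10.9 q7 1.36 dp [ 0.1105 -0.7404 -0.0466] rot [ 0.002 -0.007 -0.856] alt [-9.000e-03 -2.000e-03  2.285e+00] t 36.23 F [ 0.8 -0.3 -0.7] w 0.5
```

```bash
python3 -m pendant '[{"dp":[0,0,-0.045],"rotation":[0,0,0],"fingers":1},{"dp":[0.11,-0.74,-0.047],"rotation":[0,0,-0.856],"fingers":1},{"dp":[0.11,-0.74,-0.047],"rotation":[0,0,-0.856],"fingers":1},{"dp":[0.11,-0.74,-0.047],"rotation":[0,0,-0.856],"fingers":1},{"dp":[0.11,-0.74,-0.047],"rotation":[0,0,-0.856],"fingers":1},{"dp":[0.11,-0.74,-0.047],"rotation":[0,0,-0.856],"fingers":1},{"dp":[0.11,-0.74,-0.047],"rotation":[0,0,-0.856],"fingers":1},{"dp":[0.11,-0.74,-0.047],"rotation":[0,0,-0.856],"fingers":1},{"dp":[0.11,-0.74,-0.047],"rotation":[0,0,-0.856],"fingers":1},{"dp":[0.11,-0.74,-0.047],"rotation":[0,0,-0.856],"fingers":1},{"dp":[0.11,-0.74,-0.047],"rotation":[0,0,-0.856],"fingers":1},{"dp":[0.11,-0.74,-0.047],"rotation":[0,0,-0.856],"fingers":1},{"dp":[0.11,-0.74,-0.047],"rotation":[0,0,-0.856],"fingers":1},{"dp":[0.11,-0.74,-0.047],"rotation":[0,0,-0.856],"fingers":1},{"dp":[0.11,-0.74,-0.047],"rotation":[0,0,-0.856],"fingers":1},{"dp":[0.11,-0.74,-0.047],"rotation":[0,0,-0.856],"fingers":1}]' 20; python3 - <<'E'
from h import *
import pickle
im=arm.get_image('wrist'); save('wrist','w28.png',None,1.5,im); pickle.dump((im,cam("wrist")),open("w28.pkl","wb"))
go([.424,.37,.1],60)
E
```

```text
clock: 38.22
position: [0.4098, 0.3579, 0.2199]
ee_rot: [2.721, 1.567, 0.009]
force: [0.0, 0.1, 1.2]
width: 0.009
at [0.4099 0.358  0.2201] yaw 59.9 q7 0.48 dp [0.0168 0.0057 0.1203] rot [ 0.004 -0.005 -0.002] alt [-0.008 -0.007  3.139] t 38.27 F [-0.4  0.6 -0.1] w 0.006
```

View pics/w28.png

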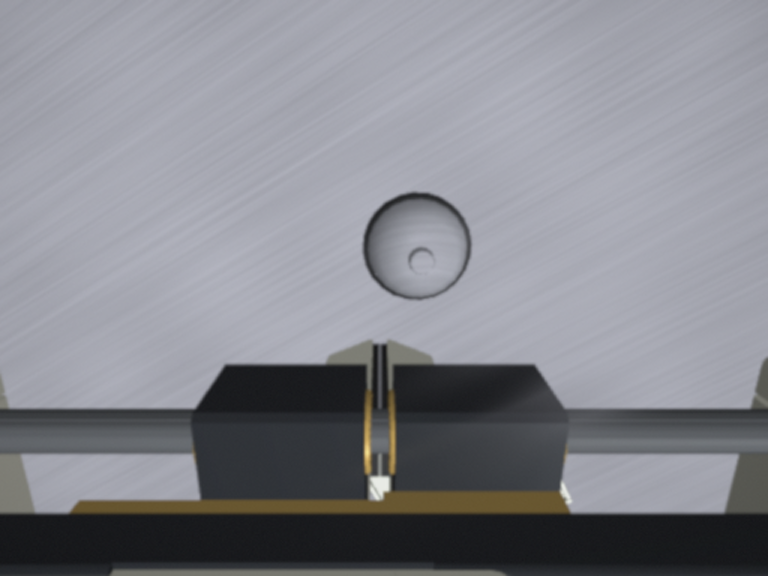

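```bash
python3 - <<'E'
from h import *
import pickle
im,c=pickle.load(open("w28.pkl","rb"))
print(p2w("wrist",np.array((422,261))/1.5-.17,.056,c), p2w("wrist",np.array((417,246))/1.5-.17,.005,c))
B=p2w("wrist",np.array((422,261))/1.5-.17,.056,c)[0]
go([B[0],B[1],.062],60); go([B[0],B[1],.049],60)
E
```

```text
[[0.42656527 0.3826807  0.056     ]] [[0.4277444 0.3827176 0.005    ]]
at [0.4099 0.358  0.2201] yaw 59.9 q7 0.48 dp [0.0289 0.0014 0.1583] rot [ 0.004 -0.005 -0.002] alt [-0.008 -0.007  3.139] t 38.27 F [-0.4  0.6 -0.1] w 0.006
at [0.4099 0.358  0.2201] yaw 59.9 q7 0.48 dp [0.0288 0.0013 0.1713] rot [ 0.004 -0.005 -0.002] alt [-0.008 -0.007  3.139] t 38.27 F [-0.4  0.6 -0.1] w 0.006
```

```bash
python3 -m pendant '[{"dp":[0.029,0.0013,0.06],"rotation":[0,-0.004,0],"fingers":1},{"dp":[0.029,0.0013,0.12],"rotation":[0,-0.004,0],"fingers":1},{"dp":[0.029,0.0013,0.155],"rotation":[0,-0.004,0],"fingers":1},{"dp":[0.029,0.0013,0.158],"rotation":[0,-0.004,0],"fingers":1},{"dp":[0.029,0.0013,0.158],"rotation":[0,-0.004,0],"fingers":1}]' 20; python3 - <<'E'
from h import *
save('wrist','w29.png'); go([.4268,.3827,.049],60)
E
```

```text
clock: 38.9
position: [0.4275, 0.3827, 0.0637]
ee_rot: [2.721, 1.565, 0.007]
force: [0.2, 0.0, -0.1]
width: 0.008
at [0.4277 0.3832 0.0642] yaw 59.8 q7 0.62 dp [-0.0009 -0.0006  0.0152] rot [ 0.005 -0.004 -0.003] alt [-0.006 -0.008  3.138] t 38.95 F [ 0.2 -0.4  0.7] w 0.006
```

View pics/w29.png

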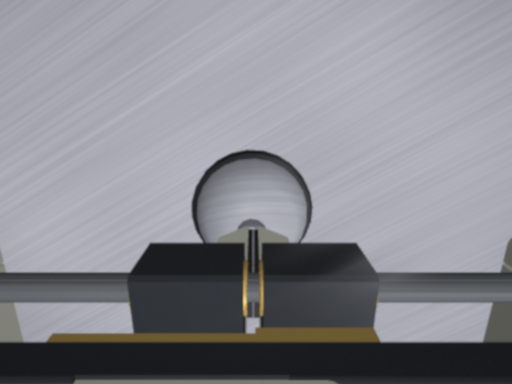

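```bash
python3 - <<'E'
from h import *
save("scene","s3.png",(60,60,400,320),2.3)
save("top","t4.png",(120,100,410,280),2.7)
E
```

```text
(no output)
```

View pics/s3.png

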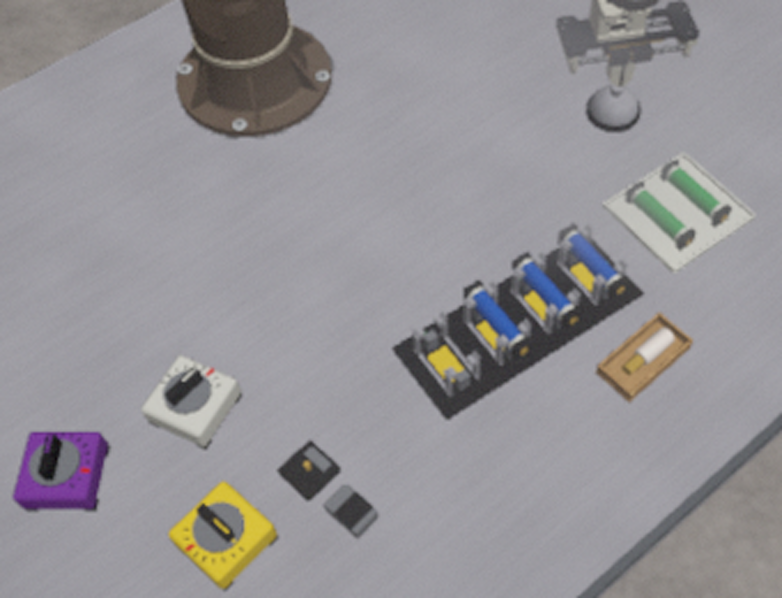

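View pics/t4.png

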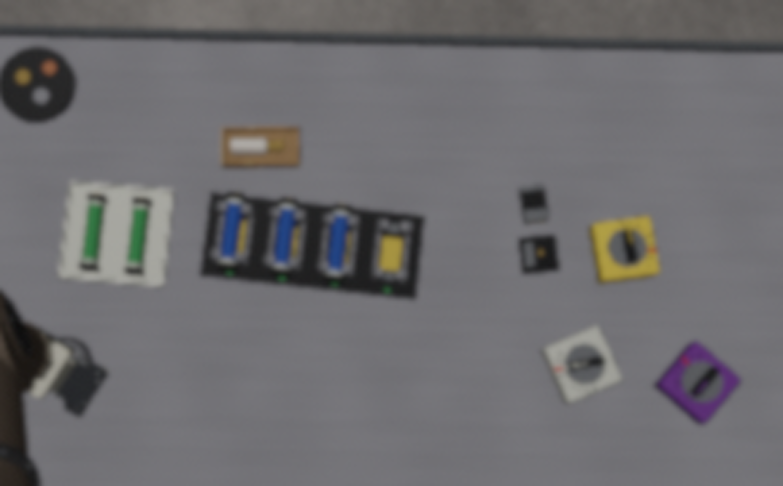

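All else is in place; only the bell is left.

```bash
python3 -m pendant '[{"dp":[-0.0005,-0.0005,0.008],"rotation":[0,0,0],"fingers":1},{"dp":[-0.0005,-0.0005,0.012],"rotation":[0,0,0],"fingers":1},{"dp":[-0.0005,-0.0005,0.015],"rotation":[0,0,0],"fingers":1},{"dp":[-0.0005,-0.0005,0.0152],"rotation":[0,0,0],"fingers":1},{"dp":[-0.0005,-0.0005,0.0152],"rotation":[0,0,0],"fingers":1}]' 20; python3 -c "
from h import *
go([.4268,.3827,.049],60)"
```

```text
clock: 39.67
position: [0.4272, 0.384, 0.0493]
ee_rot: [2.721, 1.567, 0.011]
force: [-0.1, 1.4, 5.2]
width: 0.008
at [0.4272 0.384  0.0493] yaw 59.9 q7 0.64 dp [-0.0013  0.0003  0.0003] rot [ 0.005 -0.005 -0.002] alt [-0.008 -0.007  3.139] t 39.67 F [-0.1  1.4  5.2] w 0.008
```

```bash
python3 -m pendant '[{"dp":[0,0,-0.01],"rotation":[0,0,0],"fingers":1},{"dp":[0,0,-0.04],"rotation":[0,0,0],"fingers":1},{"dp":[0,0,-0.09],"rotation":[0,0,0],"fingers":1},{"dp":[0,0,-0.12],"rotation":[0,0,0],"fingers":1},{"dp":[0,0,-0.12],"rotation":[0,0,0],"fingers":1},{"dp":[0,0,-0.12],"rotation":[0,0,0],"fingers":1}]'; python3 - <<'E'
from h import *
save("scene","s4.png",(60,20,400,280),2.3); go([.4268,.3827,.2],60)
E
```

```text
clock: 40.42
position: [0.4257, 0.3834, 0.1688]
ee_rot: [2.721, 1.567, 0.009]
force: [-0.1, 0.9, -0.5]
width: 0.008
at [0.4256 0.3832 0.1684] yaw 59.9 q7 0.54 dp [ 0.0003  0.0014 -0.0316] rot [ 0.004 -0.003 -0.002] alt [-0.005 -0.007  3.139] t 40.48 F [0.7 0.6 0.7] w 0.007
```

View pics/s4.png

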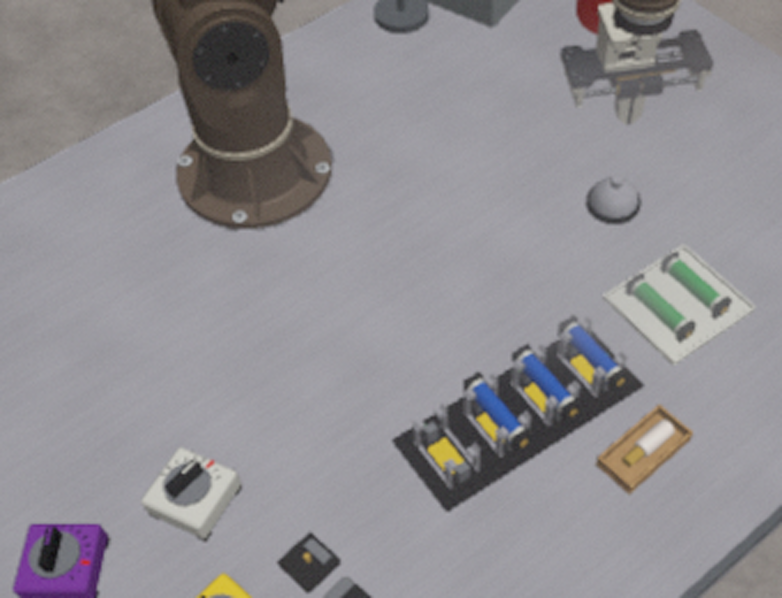

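```bash
python3 -c "
from cell import arm
print(arm.sign_off())"
```

```text
the job is handed in; nothing more can be done
None
```

The job is done and handed in at about 40 s on the robot's clock, in the order asked.

- **Green sticks:** I pulled both out of the rack and laid them side by side in the white tray. They still lay there in the last picture.
- **Blue sticks:** I found three, and no fourth in any view. Each is in its own bay. At the end of each push the stick's middle worked out at about 44.7 mm (45 mm is fully home), with 27–36 N on the wrist. In the close-up pictures they sit under the jaws as the green ones did.
- **Timer:** I turned the dial under about 14–15 N, though my first press reached 29 N for about half a second before I eased it off, with nothing turning. The pointer measured 100.9–101.5° against the mark at 100.9°. The case had turned no more than about 0.3°. Its measured middle shifted 1–2 mm, which is about the error of measuring it.
- **Bell:** I rang it last. The button went down about 6.7 mm (it rings at 4 mm) at 5.2 N, and the arm then moved clear.

The clock movement, camera pack and oven bulb were not touched. No final check failed. I noticed neither a knocked stick nor a slipped grip.

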